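# Set out the Gram stain caddy

### The job

Set out the Gram stain caddy: stand the four Gram bottles from the front of the bench upright in its wells in their order of use, starting with the well next to the slide rest: violet-topped dropper, yellow-topped dropper, the amber screw-cap bottle (in the wide well), red-topped dropper. The blue- and green-topped droppers and the clear glass bottle belong to other work: leave them standing where they are, and do not tip any bottle over.

Things in the scene. Friction and masses are not known exactly. Their poses are not given: they have to be found in the camera images.
- stain_caddy: Loose pale grey block, black well floors, 76 (x) by 256 (y) by 30 mm high, 0.9 kg, at any yaw. Origin: centre of underside, z up. At its +y end (y 92 to 128) the slide rest: steel tray 14 mm high, glass slide lying on it, top at 19. Four round wells in a row at x = 0: first at y = +64 (next to the rest), second +14, third -43, fourth -100 mm; 44 mm across, the third 58; 24 mm deep, floor 6 mm above the underside.
- dropper_violet: Dropper bottle with violet rubber teat and violet tape band: amber glass body 32 mm across, 54 mm high, black collar 19 mm across from 54 to 68 mm, teat 15 mm across up to 99 mm. 45 g. Upright; origin at the centre of its underside, z up. Can be taken from above by collar and teat. Goes in the first well.
- dropper_yellow: Dropper bottle with yellow rubber teat and yellow tape band: amber glass body 32 mm across, 54 mm high, black collar 19 mm across from 54 to 68 mm, teat 15 mm across up to 99 mm. 45 g. Upright; origin at the centre of its underside, z up. Can be taken from above by collar and teat. Goes in the second well.
- amber_bottle: Amber (dark brown) glass reagent bottle with blue screw cap, 46 mm across, 88 mm high: body and shoulder up to 77 mm, cap 25 mm across from 77 to 88 mm. 100 g. Upright; origin at the centre of its underside, z up. Can be taken from above round the body, 50 to 60 mm up (44 mm wide). One of the bottles at the front of the bench (a similar one far back right stays). Third, wide well.
- dropper_red: Dropper bottle with red rubber teat and red tape band: amber glass body 32 mm across, 54 mm high, black collar 19 mm across from 54 to 68 mm, teat 15 mm across up to 99 mm. 45 g. Upright; origin at the centre of its underside, z up. Can be taken from above by collar and teat. Goes in the fourth well.
- dropper_blue: Dropper bottle with blue rubber teat and blue tape band: amber glass body 32 mm across, 54 mm high, black collar 19 mm across from 54 to 68 mm, teat 15 mm across up to 99 mm. 45 g. Upright; origin at the centre of its underside, z up. Can be taken from above by collar and teat. Not part of the Gram set: stays where it stands.
- dropper_green: Dropper bottle with green rubber teat and green tape band: amber glass body 32 mm across, 54 mm high, black collar 19 mm across from 54 to 68 mm, teat 15 mm across up to 99 mm. 45 g. Upright; origin at the centre of its underside, z up. Can be taken from above by collar and teat. Not part of the Gram set: stays where it stands.
- clear_bottle: Clear glass reagent bottle with a blue screw cap, 54 mm across and 100 mm high, upright; origin at the centre of its underside. Not part of the Gram set: stays where it stands.
- microscope: Fixed obstacle: light microscope on the left at the back; origin at the centre of its underside. Its two eyepieces reach forward and overhang the bench from world x = 0.55 m on, at y = 0.20 to 0.31 m and z = 0.27 to 0.35 m, level with a hand that carries a bottle.
- heat_lamp: Fixed obstacle: black desk lamp at the back, origin at the centre of its foot's underside. Its spotted shade overhangs the bench from world x = 0.63 m on, at y = -0.12 to 0.08 m and z = 0.25 to 0.48 m.

How it is judged:
At the end, for the whole second after the job is handed in: Each Gram bottle is let go, at rest and upright (0.12 rad) in its own well: within 10 mm of the well's centre in the caddy's x and y, underside less than 11 mm above the caddy's. The other three bottles stand upright within 30 mm of their starts; the caddy lies flat on the bench (x of dropper_violet in the frame of stain_caddy between -0.01 and 0.01 m and y of dropper_violet in the frame of stain_caddy between 0.054 and 0.074 m and z of each of dropper_violet, dropper_yellow, amber_bottle, dropper_red in the frame of stain_caddy below 0.011 m and angle between each of dropper_violet, dropper_yellow, amber_bottle, dropper_red, dropper_blue, dropper_green, clear_bottle's own z axis and vertical below 0.12 rad and linear speed of each of dropper_violet, dropper_yellow, amber_bottle, dropper_red below 0.02 m/s and x of dropper_yellow in the frame of stain_caddy between -0.01 and 0.01 m and y of dropper_yellow in the frame of stain_caddy between 0.004 and 0.024 m and x of amber_bottle in the frame of stain_caddy between -0.01 and 0.01 m and y of amber_bottle in the frame of stain_caddy between -0.053 and -0.033 m and x of dropper_red in the frame of stain_caddy between -0.01 and 0.01 m and y of dropper_red in the frame of stain_caddy between -0.11 and -0.09 m and distance of each of dropper_blue, dropper_green, clear_bottle from where it was at the start of the episode below 0.03 m and angle between stain_caddy's own z axis and vertical below 0.05 rad and height (world z) of stain_caddy below 0.01 m); the robot touches nothing.
It fails at once if a bottle is tipped over (tilted by more than 0.8 rad) (angle between any of dropper_violet, dropper_yellow, amber_bottle, dropper_red, dropper_blue, dropper_green, clear_bottle's own z axis and vertical above 0.8 rad).
It fails at once if a bottle that does not belong is moved by more than 30 mm (distance of any of dropper_blue, dropper_green, clear_bottle from where it was at the start of the episode above 0.03 m).
It also fails if it takes over 115 s, if anything falls off the work surface, if the arm or the gripper's body presses on something with over 40 N, if the wrist force passes 120 N, or if a joint passes its speed limit or range.

### The arm

A 6-joint arm with a two-finger parallel gripper is mounted at the origin on a cart in front of the work surface, level with it; the furniture and walls round the work are solid. World frame = base frame: x ahead of the robot, y to its left, z up, the work surface at z = 0. Lengths are in m, angles in rad, forces in N, time in s.
With the tool pointing down it reaches from about 0.3 to 0.85 m from the base axis. Payload 4.2 kg.
Tool frame: the origin (TCP) lies at the very end of the fingers, on their centre line; the grasp point (between the pads) lies 19 mm behind it (env.tcp_to_grasp is the distance from the TCP to the grasp point, in m); y points along the fingers, z is the direction in which the jaws open and shut, and the axes are right-handed (so a half turn about y gives the same grasp; the last joint's range is limited). The gripper opens to 91 mm and grips with 3 to 60 N. Pads are 32 mm wide; open, the fingers measure 118 mm over their backs; the gripper's body (76 mm by 178 mm) begins 60 mm behind the grasp point.
Start: joints at [1.161, 0.32, 1.565, -0, 1.257, -0.02], TCP at [0.219, 0.532, 0.214] pointing down, gripper open.
Joint ranges: [-3.11, 3.11], [-0.84, 2.01], [0.21, 2.61], [-1.34, 4.49], [0.05, 2.63], [-2.56, 2.56]. Speed limits (rad/s): [2.57, 2.57, 3.14, 3.14, 3.14, 3.14].

### API

Orientations are given as a unit quaternion [w, x, y, z].
In Python, from bench import env gives the robot as it stands.
- The arm moves only by the tool arm_command, never from a script. Its argument "motion" is text: rows parted by semicolons, each of 7 numbers parted by spaces: the opening, from 0 (shut) to 1 (fully open), then the shift along the tool's x, y, z in mm, then the turn, a rotation vector about the tool's x, y, z in degrees. In form: grip tx ty tz ax ay az; .... A call has 1 to 20 rows; each row shifts and turns the commanded pose from where the row before left it, along the tool's axes as they then stand; what a row does not reach is not made up. A row lasts 1/8 s, in which the tool goes at most 62.5 mm and 10.7 degrees, less where a joint would pass 70% of its speed; a pose out of reach is approached as far as the arm can. A call is refused whole if a number of a shift passes 62.5 or a number of a turn 10.7, either way. A call with a gripper value outside its range is refused whole. The fingers move at their own pace and stop on an object; "force" is the grip in N (left out, the last holds). Time passes only in rows, so rows that do not move let the fingers close. It gives the time, the measured TCP pose, the force and the opening at its end, in the units of the state.
- env.get_state(): the state, without advancing time (a new reading comes with each control period).
- env.grab_frame(name): name is "scene" or "top" or "wrist"; returns a dict with "pixels" (384x512x3 uint8, red, green, blue), "vfov" (degrees; the focal length in pixels is half the picture's height over the tangent of half this angle, whatever the lens; pixels are square), "cx", "cy" (the principal point, pixels), "T" (4x4, takes a point from camera to world coordinates); the wrist camera has in their place "hand_eye" (4x4, takes a point from camera to tool coordinates, whose origin is the TCP and whose axes are the tool frame's). Camera axes: x right, y down, z forward; pixel columns grow to the right and rows downward; lengths in m; the calibration is good to about 2 mm. A picture is of the moment at which its call begins: read the wrist's pose just before it. There is no depth.
- env.job_done(): hands the job in, once; it reports no verdict.
The state is a dict: "time_s": time; "q": joint angles; "qvel": joint speeds; "effort": joint torques, N m; "ee_pos": TCP position; "orientation": TCP orientation; "contact_force": force on the tool from outside, world axes, zero at the start; "moment": the same for the moment, N m; "opening": opening from 0.0 (shut) to 1.0 (fully open).
Only numpy, scipy, OpenCV 4.12 (cv2) and the standard library are available. Lean on these libraries where they do the work, as an engineer would, in place of code of your own. Each camera call takes 0.05 s, during which the arm holds its last target.

## Working session

There is one attempt and no reset: what is moved stays moved. The work goes in short steps, Python scripts to look and compute and a tool call to move; the robot and the scene stay as the last step left them, time stands still between calls to the robot, and variables do not carry over. Pictures are saved under pics/ and viewed, and the job is handed in when it is done.

Besides the shell and the picture viewer there is one more tool, called after "Call:" in YAML: its name, and indented under it one key for each argument. arm_command: Moves the arm, as the interface text tells. Its arguments: {"type":"object","properties":{"motion":{"type":"string"},"force":{"type":"number"}},"required":["motion"]}

```bash
ls; mkdir -p pics; cat > h.py <<'E'
import numpy as np, cv2
from scipy.spatial.transform import Rotation as R
from bench import env
def grab(n,fn=None):
    s=env.get_state(); f=env.grab_frame(n)
    im=cv2.cvtColor(f['pixels'],cv2.COLOR_RGB2BGR)
    if fn: cv2.imwrite('pics/'+fn,im)
    if 'hand_eye' in f:
        T=np.eye(4);w,x,y,z=s['orientation'];T[:3,:3]=R.from_quat([x,y,z,w]).as_matrix();T[:3,3]=s['ee_pos']
        f['T']=T@np.array(f['hand_eye'])
    f['T']=np.array(f['T']);f['f']=192/np.tan(np.radians(f['vfov'])/2);f['bgr']=im
    return f
def ray(f,u,v):
    d=np.array([(u-f['cx'])/f['f'],(v-f['cy'])/f['f'],1.]);d=f['T'][:3,:3]@d
    return f['T'][:3,3],d/np.linalg.norm(d)
def plane(f,u,v,z):
    o,d=ray(f,u,v);return o+d*(z-o[2])/d[2]
def tri(rs):
    A=sum(np.eye(3)-np.outer(d,d) for o,d in rs);b=sum((np.eye(3)-np.outer(d,d))@o for o,d in rs)
    p=np.linalg.solve(A,b);return p,[np.linalg.norm((np.eye(3)-np.outer(d,d))@(p-o)) for o,d in rs]
def proj(f,p):
    c=np.linalg.inv(f['T'])@np.append(p,1);return c[:2]/c[2]*f['f']+[f['cx'],f['cy']]
E
python3 - <<'E'
from h import *
for n in ('scene','top','wrist'):
    f=grab(n,n+'0.png');print(n,f['bgr'].shape,f['vfov'],f['cx'],f['cy'],f['T'].round(3).tolist())
s=env.get_state();print(s, env.tcp_to_grasp)
E
```

```text
pics
scene (384, 512, 3) 52.39333846600815 254.54449100469233 193.53393927711952 [[0.815, -0.324, 0.48, -0.092], [-0.579, -0.473, 0.664, -0.987], [0.012, -0.819, -0.573, 0.862], [0.0, 0.0, 0.0, 1.0]]
top (384, 512, 3) 44.75610037705504 255.56460244512482 189.9360584630552 [[-0.022, -0.986, 0.163, 0.359], [-1.0, 0.022, -0.002, -0.035], [-0.001, -0.163, -0.987, 1.512], [0.0, 0.0, 0.0, 1.0]]
wrist (384, 512, 3) 61.519409035784896 251.0375058583394 194.3506682765904 [[0.381, 0.89, 0.25, 0.149], [0.925, -0.366, -0.104, 0.56], [-0.001, 0.271, -0.963, 0.385], [0.0, 0.0, 0.0, 1.0]]
{'time_s': 0.15, 'q': array([ 1.16101651e+00,  3.20138265e-01,  1.56535673e+00, -3.57249824e-06,
        1.25739310e+00, -1.99993832e-02]), 'qvel': array([-2.48223452e-04, -1.37730684e-03, -4.44986887e-03, -3.02076984e-04,
        4.95672848e-04,  8.64391793e-06]), 'effort': array([ 3.69855543e-04, -4.12770474e+01, -2.32156634e+01,  7.28803757e-02,
        4.32291592e-02, -7.37321602e-05]), 'ee_pos': array([0.21834782, 0.53153973, 0.21333365]), 'orientation': array([-0.6932727 ,  0.69416816, -0.13703355,  0.13684057]), 'contact_force': array([ 0.30761629,  0.04906093, -0.59733735]), 'moment': array([ 0.00983313, -0.03617156,  0.0636921 ]), 'opening': 1.0004193541593425} 0.0188
```

View pics/scene0.png

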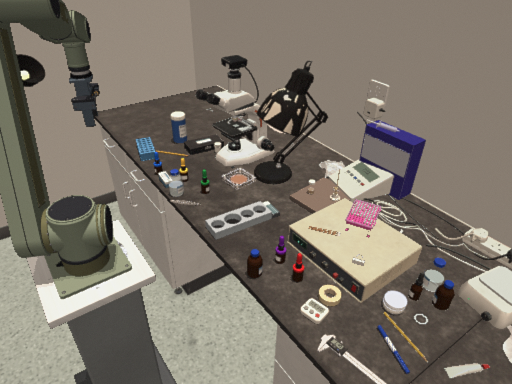

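View pics/top0.png

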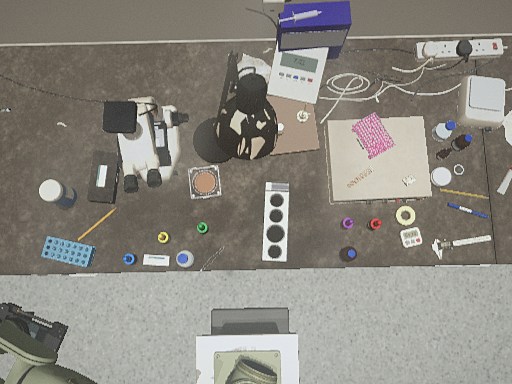

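View pics/wrist0.png

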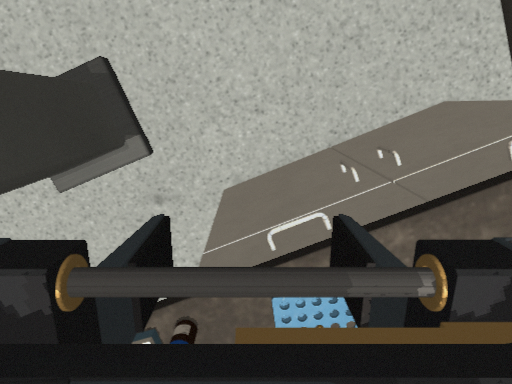

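The top view shows the caddy at about (276,222) with its rest on the far side. Violet is at (347,223), red (376,224), amber (348,254) and yellow (163,238). Yellow stands among blue (129,258), clear (185,258) and green (202,228). Next I measure by colour in the two views.

```bash
cat > m1.py <<'E'
from h import *
t=grab('top');s=grab('scene')
cv2.imwrite('pics/topz1.png',cv2.resize(t['bgr'][170:275,100:420],None,fx=2.5,fy=2.5,interpolation=cv2.INTER_CUBIC))
cv2.imwrite('pics/scz1.png',cv2.resize(s['bgr'][140:300,140:340],None,fx=3.5,fy=3.5,interpolation=cv2.INTER_CUBIC))
ht=cv2.cvtColor(t['bgr'],cv2.COLOR_BGR2HSV);hs=cv2.cvtColor(s['bgr'],cv2.COLOR_BGR2HSV)
def blobs(h,rng,lo,hi,smin=110,vmin=60):
    m=np.zeros(h.shape[:2],np.uint8)
    for a,b in rng: m|=cv2.inRange(h,(a,smin,vmin),(b,255,255))
    (x0,y0),(x1,y1)=lo,hi
    k=np.zeros_like(m);k[y0:y1,x0:x1]=m[y0:y1,x0:x1]
    n,l,st,c=cv2.connectedComponentsWithStats(k)
    return [(c[i].round(1).tolist(),st[i].tolist()) for i in range(1,n) if st[i][4]>=6]
H=dict(violet=[(125,160)],yellow=[(20,34)],green=[(45,85)],red=[(0,8),(172,179)],blue=[(100,124)])
for k,r in H.items():
    print(k,'TOP',blobs(ht,r,(100,200),(420,275)));print('   SC',blobs(hs,r,(140,140),(340,300)))
E
python3 m1.py
```

```text
violet TOP [([347.8, 223.0], [343, 219, 10, 9, 44])]
   SC [([281.1, 240.6], [279, 236, 5, 10, 47]), ([280.4, 250.2], [275, 246, 11, 8, 51])]
yellow TOP [([105.7, 215.9], [100, 211, 13, 11, 35]), ([162.9, 236.9], [158, 232, 11, 11, 71])]
   SC [([182.9, 170.0], [179, 168, 9, 5, 32])]
green TOP [([201.6, 227.4], [197, 223, 10, 10, 67])]
   SC [([204.1, 173.4], [203, 169, 4, 9, 28]), ([204.4, 182.2], [201, 180, 8, 5, 29])]
red TOP [([397.0, 200.5], [396, 200, 3, 2, 6]), ([375.4, 223.1], [370, 218, 12, 11, 91]), ([418.0, 239.7], [417, 239, 3, 3, 7])]
   SC [([298.5, 263.9], [293, 253, 12, 20, 135]), ([334.9, 274.9], [333, 272, 5, 7, 26])]
blue TOP [([351.2, 253.1], [348, 249, 8, 9, 50]), ([128.4, 258.3], [123, 253, 12, 11, 87]), ([182.0, 258.1], [178, 254, 9, 9, 68])]
   SC [([147.3, 150.4], [140, 140, 19, 20, 276]), ([179.0, 140.8], [174, 140, 12, 3, 29]), ([157.2, 163.9], [153, 161, 9, 6, 34]), ([173.9, 171.6], [170, 169, 9, 6, 40]), ([254.5, 252.4], [251, 249, 8, 8, 56])]
```

View pics/topz1.png

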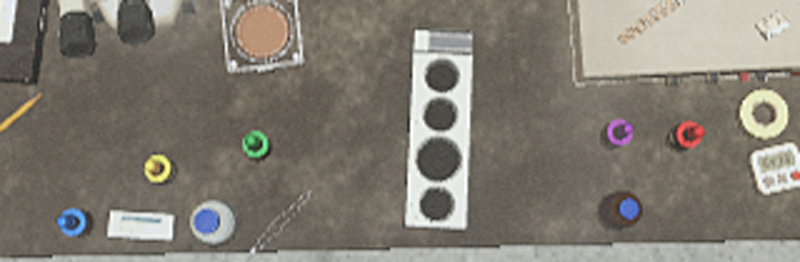

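View pics/scz1.png

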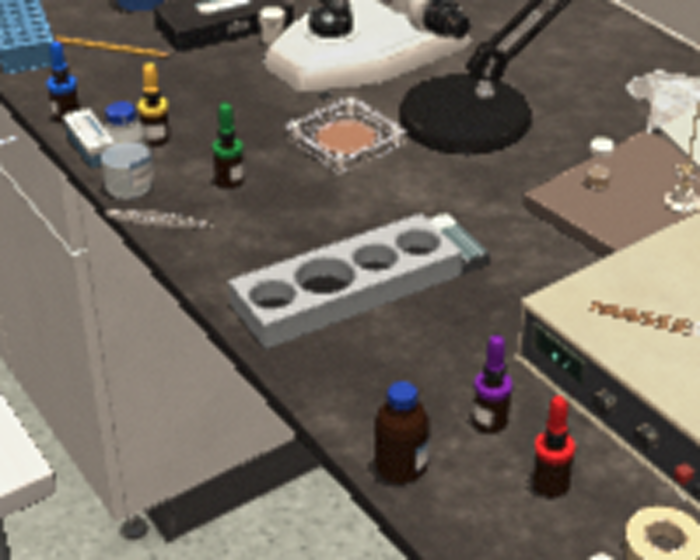

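```bash
cat > m2.py <<'E'
from h import *
t=grab('top');s=grab('scene')
def wells(f,box,thr):
    x0,y0,x1,y1=box;g=cv2.cvtColor(f['bgr'],cv2.COLOR_BGR2GRAY)[y0:y1,x0:x1]
    g=cv2.resize(g,None,fx=4,fy=4,interpolation=cv2.INTER_CUBIC)
    m=(g>thr).astype(np.uint8);cs,h=cv2.findContours(m,cv2.RETR_CCOMP,cv2.CHAIN_APPROX_NONE)
    out=[]
    for c,hh in zip(cs,h[0]):
        if hh[3]>=0 and cv2.contourArea(c)>300:
            e=cv2.fitEllipse(c);out.append(((e[0][0]+.5)/4-.5+x0,(e[0][1]+.5)/4-.5+y0,e[1][0]/4,e[1][1]/4))
    return out
wt=wells(t,(255,175,300,268),110);ws=wells(s,(200,196,285,242),105)
print('top',np.round(wt,1).tolist());print('sc',np.round(ws,1).tolist())
wt.sort(key=lambda a:a[1]);ws.sort(key=lambda a:-a[0])
for a,b in zip(wt,ws):
    p,r=tri([ray(t,*a[:2]),ray(s,*b[:2])]);print('well',p.round(4),np.round(r,4),'plane30',plane(t,a[0],a[1],.03).round(4),plane(s,b[0],b[1],.03).round(4))
# bands/tips (top ring centre, scene band centre, scene tip)
B=dict(violet=((347.6,222.8),(280.6,250.4),(281.7,237)),yellow=((162.8,237.1),(182.9,170.),(182.8,159.5)),red=((375.4,223.1),(298.0,268.5),(299.5,255)),green=((202,227.6),(204.5,182.2),(204.3,171)))
for k,(a,b,c) in B.items():
    p,r=tri([ray(t,*a),ray(s,*b)]);print(k,p.round(4),np.round(r,4))
p,r=tri([ray(t,351.2,253.1),ray(s,254.5,250.5)]);print('ambercap',p.round(4),np.round(r,4))
print('blue',plane(t,128.7,258.3,.05).round(3),'clearcap',plane(t,182,258.1,.1).round(3))
E
python3 m2.py
```

```text
top [[274.1, 251.3, 12.8, 13.0], [274.9, 233.4, 16.9, 17.4], [275.6, 215.6, 12.6, 12.9], [276.3, 200.1, 12.5, 12.9]]
sc [[217.3, 224.0, 7.2, 12.5], [232.3, 218.6, 9.5, 16.3], [246.7, 213.3, 6.8, 11.8], [259.0, 209.0, 6.4, 11.5]]
well [ 0.5689 -0.1034  0.0243] [0.0013 0.0013] plane30 [ 0.5692 -0.1038  0.03  ] [ 0.5631 -0.1089  0.03  ]
well [ 0.5188 -0.0997  0.0248] [0.0014 0.0014] plane30 [ 0.5194 -0.1002  0.03  ] [ 0.5137 -0.1048  0.03  ]
well [ 0.4619 -0.0959  0.0245] [0.0014 0.0014] plane30 [ 0.4627 -0.0963  0.03  ] [ 0.4569 -0.1012  0.03  ]
well [ 0.405  -0.0916  0.0243] [0.0018 0.0018] plane30 [ 0.4064 -0.0922  0.03  ] [ 0.4   -0.097  0.03 ]
violet [ 0.489  -0.3258  0.04  ] [0.0015 0.0015]
yellow [0.4561 0.2575 0.0426] [0.0023 0.0023]
red [ 0.4852 -0.4132  0.0387] [0.0027 0.0027]
green [0.484  0.1342 0.0408] [0.0015 0.0015]
ambercap [ 0.3929 -0.3223  0.0883] [0.0012 0.0012]
blue [0.394 0.36  0.05 ] clearcap [0.39  0.187 0.1  ]
```

Well spacings come out at 50, 57 and 57 mm, which matches the drawing. The caddy's y axis points along world +x at about -4°. Next I work out the tool axes and the refined view poses.

```bash
cat > d.py <<'E'
from h import *
def pose():
    s=env.get_state();w,x,y,z=s['orientation'];return s,R.from_quat([x,y,z,w])
def delta(target,yaw=None):
    "target TCP world, yaw deg: rotation about z of the tool wrt world-aligned (tool x=+X,y=-Z,z=+Y)"
    s,r=pose();M=np.array([[1,0,0],[0,0,1],[0,-1,0]]).T if False else np.column_stack([[1,0,0],[0,0,-1],[0,1,0]])
    T=R.from_euler('z',yaw or 0,degrees=True)*R.from_matrix(M)
    print('t',s['time_s'],'tcp',s['ee_pos'].round(4),'open',round(s['opening'],3),'F',s['contact_force'].round(1))
    print('tool axes\n',r.as_matrix().round(3)); print('shift tool mm',(r.inv().apply(np.array(target)-s['ee_pos'])*1000).round(1),'world mm',((np.array(target)-s['ee_pos'])*1000).round(1))
    print('shift in target-tool axes',(T.inv().apply(np.array(target)-s['ee_pos'])*1000).round(1))
    print('turn tool deg',np.degrees((r.inv()*T).as_rotvec()).round(1))
E
python3 - <<'E'
from d import *
delta([.50,.26,.24],0)
f=grab('wrist');print(np.array(env.grab_frame('wrist')['hand_eye']).round(3))
t=grab('top')
for z in (0,.05,.1): print('box front',plane(t,340,202,z).round(3),plane(t,425,202,z).round(3))
E
```

```text
t 0.35 tcp [0.2185 0.5318 0.2138] open 1.006 F [-0.3 -0.8 -0.3]
tool axes
 [[ 0.925 -0.     0.38 ]
 [-0.38  -0.     0.925]
 [ 0.    -1.    -0.   ]]
shift tool mm [ 363.7  -26.2 -144.4] world mm [ 281.5 -271.8   26.2]
shift in target-tool axes [ 281.5  -26.2 -271.8]
turn tool deg [  0.  -22.3  -0. ]
[[ 0.001  0.963  0.271 -0.075]
 [-0.    -0.271  0.963 -0.172]
 [ 1.    -0.001 -0.    -0.   ]
 [ 0.     0.     0.     1.   ]]
box front [ 0.563 -0.313  0.   ] [ 0.556 -0.591  0.   ]
box front [ 0.556 -0.304  0.05 ] [ 0.55  -0.573  0.05 ]
box front [ 0.549 -0.295  0.1  ] [ 0.543 -0.554  0.1  ]
```

Call:
arm_command:
  motion: "0.6 0 0 0 0 -7.4 0; 0.6 0 0 0 0 -7.4 0; 0.6 0 0 0 0 -7.5 0; 0.6 20 0 -22 0 0 0; 0.6 32 0 -36 0 0 0; 0.6 32 0 -36 0 0 0; 0.6 32 0 -36 0 0 0; 0.6 32 0 -36 0 0 0; 0.6 32 0 -36 0 0 0; 0.6 32 0 -36 0 0 0; 0.6 29 0 -34 0 0 0; 0.6 0 0 0 0 0 0; 0.6 0 0 0 0 0 0"

```text
time_s: 2.12
ee_pos: [0.4591, 0.2599, 0.2139]
orientation: [0.707, -0.707, 0.001, -0.0]
contact_force: [0.0, -0.2, 0.7]
opening: 0.6
```

```bash
python3 - <<'E'
from d import *
delta([.456,.2575,.2],0)
f=grab('wrist','w1.png')
E
```

```text
t 2.125 tcp [0.4591 0.2599 0.2139] open 0.6 F [ 0.  -0.2  0.7]
tool axes
 [[ 1.    -0.     0.001]
 [-0.001  0.     1.   ]
 [-0.    -1.     0.   ]]
shift tool mm [-3.  13.9 -2.4] world mm [ -3.1  -2.4 -13.9]
shift in target-tool axes [-3.1 13.9 -2.4]
turn tool deg [-0.  -0.1 -0. ]
```

View pics/w1.png

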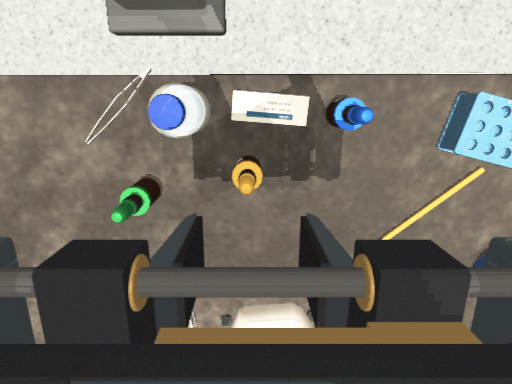

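The wrist view shows the yellow ring at (247,175) with its tip at (246,185). Green is at (133,202), clear at (178,111) and blue at (350,115). I take a second wrist position for triangulation.

Call:
arm_command:
  motion: "0.6 -25 0 0 0 0 0; 0.6 -25 0 0 0 0 0; 0.6 0 0 0 0 0 0; 0.6 0 0 0 0 0 0"

```text
time_s: 2.68
ee_pos: [0.4096, 0.2606, 0.2143]
orientation: [0.707, -0.707, -0.001, -0.0]
contact_force: [0.8, -0.2, -0.6]
opening: 0.599
```

```bash
cat > blob.py <<'E'
from h import *
H=dict(violet=[(125,165)],yellow=[(12,34)],green=[(45,85)],red=[(0,8),(170,179)],blue=[(100,124)])
def blob(f,c,rows=(0,384),cols=(0,512),smin=130,vmin=60):
    h=cv2.cvtColor(f['bgr'],cv2.COLOR_BGR2HSV);m=np.zeros(h.shape[:2],np.uint8)
    for a,b in H[c]: m|=cv2.inRange(h,(a,smin,vmin),(b,255,255))
    k=np.zeros_like(m);k[rows[0]:rows[1],cols[0]:cols[1]]=m[rows[0]:rows[1],cols[0]:cols[1]]
    k=cv2.morphologyEx(k,cv2.MORPH_CLOSE,np.ones((7,7)))
    cs,_=cv2.findContours(k,cv2.RETR_EXTERNAL,cv2.CHAIN_APPROX_NONE)
    return sorted([(cv2.contourArea(x),cv2.boundingRect(x)) for x in cs],reverse=True)[:3]
E
cat > pk.py <<'E'
import pickle,sys
from blob import *
f=grab('wrist',sys.argv[1]+'.png');pickle.dump(f,open(sys.argv[1]+'.pkl','wb'))
x0,y0,x1,y1=map(int,sys.argv[2:6])
cv2.imwrite('pics/'+sys.argv[1]+'z.png',cv2.resize(f['bgr'][y0:y1,x0:x1],None,fx=4,fy=4,interpolation=cv2.INTER_CUBIC))
print(env.get_state()['ee_pos'].round(4))
E
python3 pk.py w2 180 150 330 270
```

```text
[0.4099 0.2604 0.2142]
```

View pics/w2z.png

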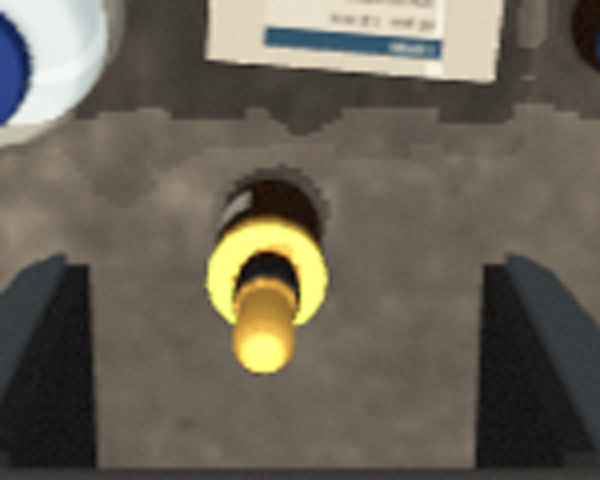

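The second view shows the ring centre at (246.8,218) and the tip dome at (246,237.5). I compare this with a zoom of the first picture.

```bash
python3 - <<'E'
import cv2
i=cv2.imread('pics/w1.png');cv2.imwrite('pics/w1z.png',cv2.resize(i[140:220,190:310],None,fx=5,fy=5,interpolation=cv2.INTER_CUBIC))
E
```

```text
(no output)
```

View pics/w1z.png

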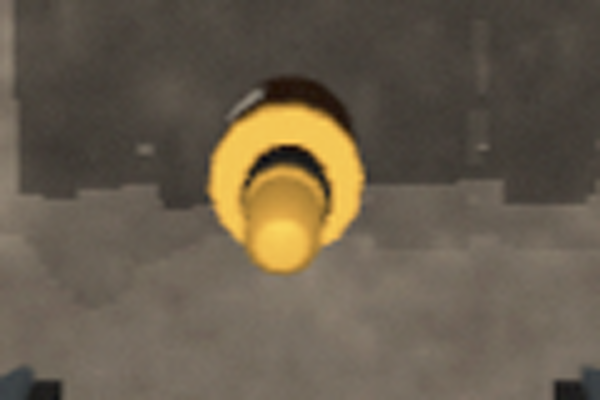

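```bash
python3 - <<'E'
from h import *
import pickle
f2=pickle.load(open('w2.pkl','rb'))
M=np.column_stack([[1,0,0],[0,0,-1],[0,1,0]]);f1=dict(f2);T=np.eye(4);T[:3,:3]=M;T[:3,3]=[.4591,.2599,.2139];f1['T']=T@np.array(f2['hand_eye'])
for n,a,b in (('ring',(247.4,175.6),(246.8,218)),('tip',(246,188),(246,237.5))):
    p,r=tri([ray(f1,*a),ray(f2,*b)]);print(n,p.round(4),np.round(r,4))
print(plane(f1,247.4,175.6,.053),plane(f2,246.8,218,.053),plane(f1,246,188,.095),plane(f2,246,237.5,.095))
E
```

```text
ring [0.4594 0.2553 0.0406] [0. 0.]
tip [0.4584 0.255  0.098 ] [0.0003 0.0003]
[0.45663784 0.2554951  0.053     ] [0.45485338 0.25547317 0.053     ] [0.45921139 0.25464329 0.095     ] [0.45973329 0.25518674 0.095     ]
```

Yellow's tip comes out at (0.458, 0.255, 0.098), which agrees with the stated height of 99 mm. I move over it and descend to TCP z ≈ 0.058.

Call:
arm_command:
  motion: "0.6 25 0 -3 0 0 0; 0.6 24 0 -2.4 0 0 0; 0.6 0 20 0 0 0 0; 0.6 0 30 0 0 0 0; 0.6 0 30 0 0 0 0; 0.6 0 30 0 0 0 0; 0.6 0 25 0 0 0 0; 0.6 0 15 0 0 0 0; 0.6 0 6 0 0 0 0; 0.6 0 0 0 0 0 0; 0.6 0 0 0 0 0 0"
  force: 10

```text
time_s: 4.1
ee_pos: [0.459, 0.2547, 0.0588]
orientation: [0.707, -0.707, -0.0, -0.001]
contact_force: [-0.5, -0.0, -0.4]
opening: 0.603
```

```bash
python3 pk.py w3 150 150 350 290; python3 -c "
from d import *
delta([.459,.255,.058],0)"
```

```text
[0.459  0.2547 0.0588]
t 4.15 tcp [0.459  0.2547 0.0588] open 0.599 F [ 1.  -0.   0.1]
tool axes
 [[ 1.     0.002  0.001]
 [-0.001  0.001  1.   ]
 [ 0.002 -1.     0.001]]
shift tool mm [0.  0.8 0.3] world mm [ 0.   0.3 -0.8]
shift in target-tool axes [0.  0.8 0.3]
turn tool deg [-0.1 -0.   0.1]
```

View pics/w3z.png

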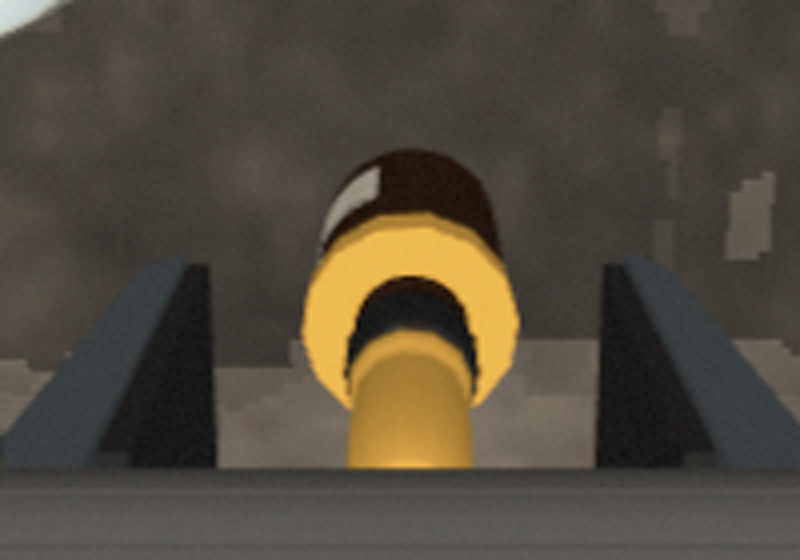

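The yellow dropper is centred between the fingers, with its collar at (410,330) in the zoom. I close on it.

Call:
arm_command:
  motion: "0.3 0 0 0 0 0 0; 0 0 0 0 0 0 0; 0 0 0 0 0 0 0; 0 0 0 0 0 0 0; 0 0 0 0 0 0 0; 0 0 0 0 0 0 0; 0 0 -15 0 0 0 0; 0 0 -20 0 0 0 0; 0 0 0 0 0 0 0"
  force: 12

```text
time_s: 5.28
ee_pos: [0.4596, 0.255, 0.095]
orientation: [0.708, -0.706, -0.001, -0.002]
contact_force: [0.8, -0.1, -1.1]
opening: 0.194
```

```bash
python3 pk.py w4 150 150 350 290; python3 -c "
from d import *
delta([.459,.255,.17],0)"
```

```text
[0.4588 0.2546 0.0939]
t 5.325 tcp [0.4588 0.2546 0.0939] open 0.198 F [-0.3  0.4 -1. ]
tool axes
 [[ 1.     0.002  0.001]
 [-0.001  0.001  1.   ]
 [ 0.002 -1.     0.001]]
shift tool mm [  0.3 -76.1   0.5] world mm [ 0.2  0.4 76.1]
shift in target-tool axes [  0.2 -76.1   0.4]
turn tool deg [-0.1 -0.   0.1]
```

View pics/w4z.png

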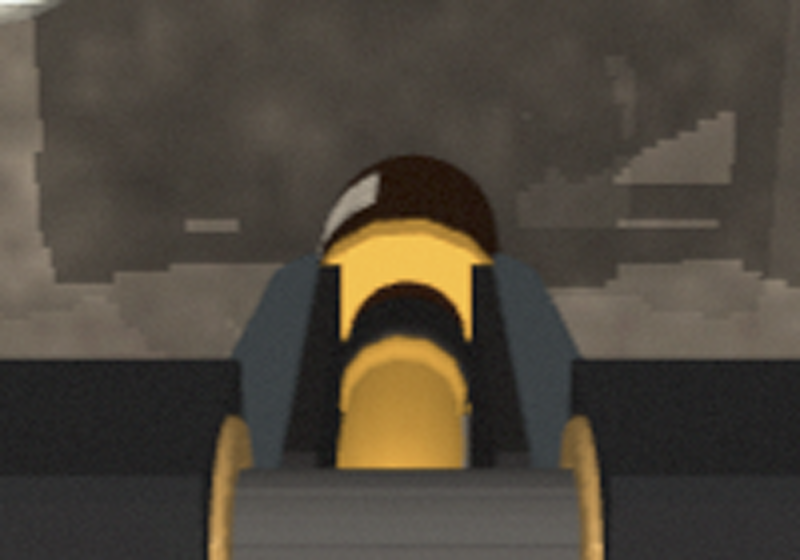

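The collar is held (18 mm opening) and the bottle hangs upright. I carry it high past green and look at the caddy from two places.

Call:
arm_command:
  motion: "0 0 -20 0 0 0 0; 0 0 -25 0 0 0 0; 0 0 -25 0 0 0 0; 0 0 -25 0 0 0 0; 0 0 0 -15 0 0 0; 0 5 0 -25 0 0 0; 0 6 0 -30 0 0 0; 0 6 0 -30 0 0 0; 0 6 0 -30 0 0 0; 0 6 0 -30 0 0 0; 0 6 0 -30 0 0 0; 0 5 0 -25 0 0 0; 0 0 0 -15 0 0 0; 0 0 0 0 0 0 0; 0 0 0 0 0 0 0"

```text
time_s: 7.2
ee_pos: [0.4978, 0.0248, 0.1876]
orientation: [0.707, -0.707, 0.0, 0.0]
contact_force: [-0.3, 1.0, 0.7]
opening: 0.198
```

```bash
python3 pk.py w5 0 60 200 260; python3 -c "
from d import *
delta([.5188,-.0997,.12],-4)"
```

```text
[0.4979 0.025  0.1877]
t 7.25 tcp [0.4979 0.025  0.1877] open 0.195 F [ 0.  -0.  -0.5]
tool axes
 [[ 1. -0. -0.]
 [ 0.  0.  1.]
 [-0. -1.  0.]]
shift tool mm [  20.9   67.7 -124.7] world mm [  20.9 -124.7  -67.7]
shift in target-tool axes [  29.5   67.7 -122.9]
turn tool deg [-0.  4. -0.]
```

View pics/w5.png

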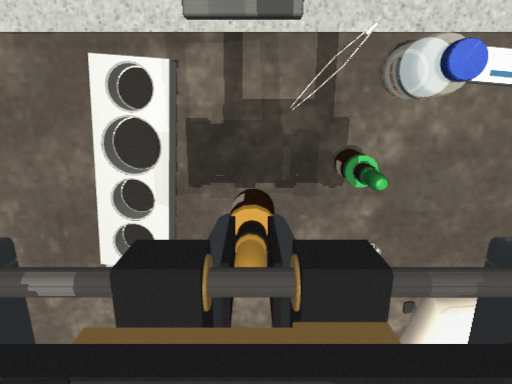

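The wrist view shows wells 4, 3 and 2 at about (130,87), (133,143) and (133,198), with well 1 half hidden. I take a second view from further right.

Call:
arm_command:
  motion: "0 5 0 -20 0 0 0; 0 5 0 -30 0 0 0; 0 5 0 -20 0 0 0; 0 0 0 0 0 0 0; 0 0 0 0 0 0 0"

```text
time_s: 7.88
ee_pos: [0.5129, -0.0447, 0.1878]
orientation: [0.707, -0.707, 0.0, 0.0]
contact_force: [-0.1, 0.3, -0.1]
opening: 0.197
```

```bash
python3 pk.py w6 60 20 260 200; cat > wl.py <<'E'
import pickle,sys
from h import *
def wells(f,box,thr,k=4):
    x0,y0,x1,y1=box;g=cv2.cvtColor(f['bgr'],cv2.COLOR_BGR2GRAY)[y0:y1,x0:x1]
    g=cv2.resize(g,None,fx=k,fy=k,interpolation=cv2.INTER_CUBIC)
    m=(g>thr).astype(np.uint8);cs,h=cv2.findContours(m,cv2.RETR_CCOMP,cv2.CHAIN_APPROX_NONE)
    out=[]
    for c,hh in zip(cs,h[0]):
        if hh[3]>=0 and cv2.contourArea(c)>4000:
            e=cv2.fitEllipse(cv2.convexHull(c));out.append(((e[0][0]+.5)/k-.5+x0,(e[0][1]+.5)/k-.5+y0,e[1][0]/k,e[1][1]/k))
    return sorted(out,key=lambda a:a[1])
E
python3 - <<'E'
from wl import *
for n,b in (('w5',(60,30,200,262)),('w6',(60,20,280,262))):
    f=pickle.load(open(n+'.pkl','rb'))
    for thr in (190,205,220): 
        w=wells(f,b,thr);print(n,thr,np.round(w,1).tolist());print([plane(f,a[0],a[1],.03).round(4).tolist()[:2] for a in w])
E
```

```text
[ 0.5129 -0.0446  0.1879]
w5 190 [[129.0, 86.0, 46.8, 52.2], [130.7, 144.7, 56.8, 63.0], [132.3, 198.8, 40.8, 45.7]]
[[0.4056, -0.0937], [0.4622, -0.0979], [0.5195, -0.1021]]
w5 205 [[128.9, 86.2, 47.5, 53.3], [130.7, 145.0, 57.7, 63.9], [132.4, 199.1, 41.5, 46.3]]
[[0.4058, -0.0938], [0.4625, -0.0979], [0.5199, -0.1019]]
w5 220 [[129.0, 86.2, 48.1, 53.9], [130.7, 145.0, 58.3, 64.5], [132.4, 199.2, 42.1, 46.9]]
[[0.4058, -0.0938], [0.4625, -0.0979], [0.5199, -0.102]]
w6 190 [[200.3, 69.4, 46.0, 50.7]]
[[0.4059, -0.0936]]
w6 205 [[199.7, 69.3, 47.3, 51.3]]
[[0.4058, -0.0941]]
w6 220 [[200.0, 69.1, 48.4, 51.8]]
[[0.4056, -0.0939]]
```

View pics/w6.png

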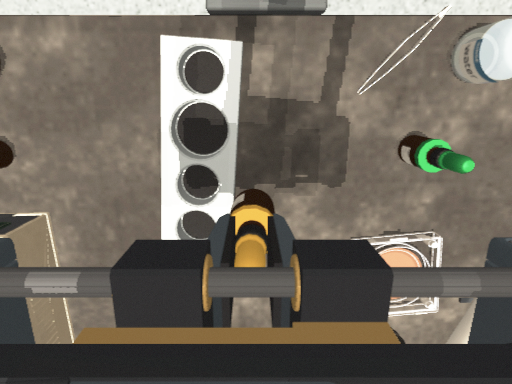

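The two views agree on well 4 in the 30 mm plane at (0.4058, -0.094). The spacings are right and give W3 (0.4625,-0.0979), W2 (0.5199,-0.1020) and W1 (0.5698,-0.1056). I place yellow in W2.

Call:
arm_command:
  motion: "0 3 0 -20 0 0 0; 0 4 0 -25 0 0 0; 0 0 0 -12.5 0 0 0; 0 0 20 0 0 0 0; 0 0 25 0 0 0 0; 0 0 25 0 0 0 0; 0 0 10 0 0 0 0; 0 0 0 0 0 0 0; 0 0 0 0 0 0 0"

```text
time_s: 9.05
ee_pos: [0.5209, -0.1032, 0.1089]
orientation: [-0.707, 0.707, 0.001, 0.001]
contact_force: [0.1, 0.5, -1.0]
opening: 0.189
```

```bash
python3 pk.py w7 170 60 330 200;python3 -c "
from d import *
delta([.5199,-.102,.067],0)"; python3 - <<'E'
from h import *
s=grab('scene');cv2.imwrite('pics/s7.png',cv2.resize(s['bgr'][130:270,180:340],None,fx=4,fy=4,interpolation=cv2.INTER_CUBIC))
E
```

```text
[ 0.5209 -0.1032  0.109 ]
t 9.1 tcp [ 0.5209 -0.1032  0.109 ] open 0.194 F [0.7 0.3 0.3]
tool axes
 [[ 1.     0.002  0.   ]
 [-0.    -0.     1.   ]
 [ 0.002 -1.    -0.   ]]
shift tool mm [-1.1 42.   1.2] world mm [ -1.    1.2 -42. ]
shift in target-tool axes [-1.  42.   1.2]
turn tool deg [ 0.  -0.   0.1]
```

View pics/w7.png

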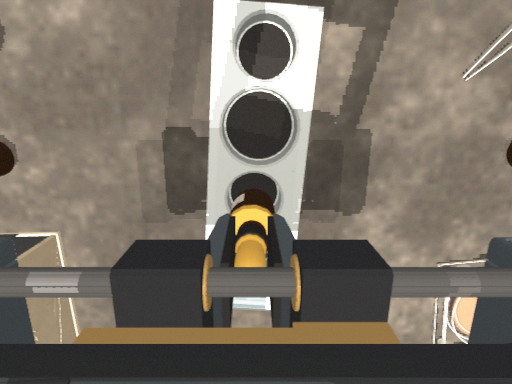

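View pics/s7.png

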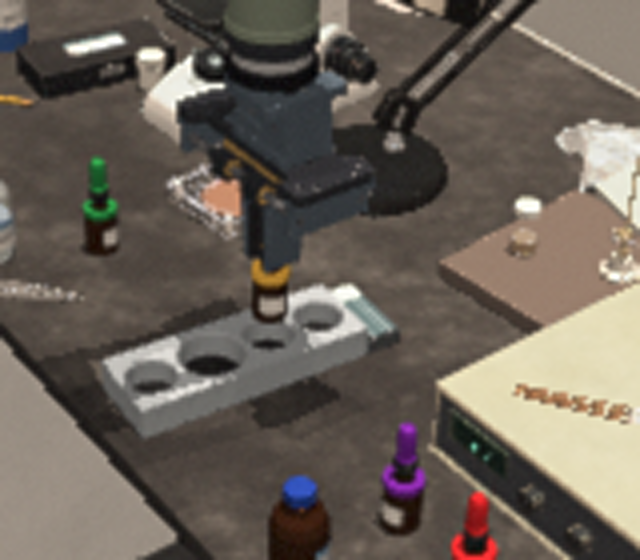

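The bottle hangs over the second well in both views. I correct by 1 mm, lower it and let it go.

Call:
arm_command:
  motion: "0 -1 5 1.2 0 0 0; 0 0 15 0 0 0 0; 0 0 12 0 0 0 0; 0 0 7 0 0 0 0; 0 0 3 0 0 0 0; 0 0 0 0 0 0 0; 0 0 0 0 0 0 0"

```text
time_s: 10.02
ee_pos: [0.5194, -0.102, 0.0663]
orientation: [-0.707, 0.707, 0.0, 0.0]
contact_force: [0.2, -0.4, 0.2]
opening: 0.195
```

Call:
arm_command:
  motion: "0 0 1 0 0 0 0; 0.25 0 0 0 0 0 0; 0.35 0 0 0 0 0 0; 0.5 0 0 0 0 0 0; 0.5 0 0 0 0 0 0; 0.5 0 -10 0 0 0 0; 0.5 0 -25 0 0 0 0; 0.5 0 -30 0 0 0 0; 0.5 0 -30 0 0 0 0; 0.5 0 -25 0 0 0 0; 0.5 0 0 0 0 0 0; 0.5 0 0 0 0 0 0"

```text
time_s: 11.52
ee_pos: [0.5185, -0.1019, 0.1844]
orientation: [0.707, -0.707, 0.001, 0.0]
contact_force: [0.2, 0.3, -0.1]
opening: 0.499
```

```bash
python3 pk.py w8 150 60 350 250;python3 -c "
from d import *
delta([.52,-.25,.19],0)"
```

```text
[ 0.5184 -0.1018  0.1839]
t 11.575 tcp [ 0.5184 -0.1018  0.1839] open 0.5 F [ 0.2 -0.6  0.5]
tool axes
 [[ 1.    -0.002  0.001]
 [-0.001  0.001  1.   ]
 [-0.002 -1.     0.001]]
shift tool mm [   1.7   -6.2 -148.2] world mm [   1.6 -148.2    6.1]
shift in target-tool axes [   1.6   -6.1 -148.2]
turn tool deg [-0.  -0.  -0.1]
```

View pics/w8.png

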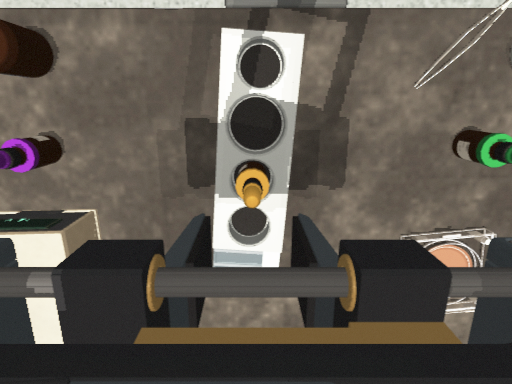

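Yellow stands upright in the second well at (252,185). Next is violet, viewed from two places on the way.

Call:
arm_command:
  motion: "0.6 -3 -3 -20 0 0 0; 0.6 -4 -4 -28 0 0 0; 0.6 -4 -4 -28 0 0 0; 0.6 -4 -4 -28 0 0 0; 0.6 -4 -4 -28 0 0 0; 0.6 -4 -2 -26 0 0 0; 0.6 0 0 -10 0 0 0; 0.6 0 0 0 0 0 0; 0.6 0 0 0 0 0 0"

```text
time_s: 12.7
ee_pos: [0.496, -0.269, 0.2054]
orientation: [0.707, -0.707, 0.0, 0.0]
contact_force: [-0.1, -0.5, 0.4]
opening: 0.596
```

```bash
python3 pk.py w9 60 60 260 250
```

```text
[ 0.496  -0.269   0.2056]
```

Call:
arm_command:
  motion: "0.6 0 0 -20 0 0 0; 0.6 0 0 -30 0 0 0; 0.6 0 0 -15 0 0 0; 0.6 0 0 0 0 0 0; 0.6 0 0 0 0 0 0"

```text
time_s: 13.38
ee_pos: [0.4959, -0.3345, 0.2058]
orientation: [0.707, -0.707, 0.0, -0.0]
contact_force: [0.5, 0.2, -0.3]
opening: 0.598
```

```bash
python3 pk.py w10 100 60 300 250
```

```text
[ 0.4959 -0.3343  0.2059]
```

View pics/w9.png

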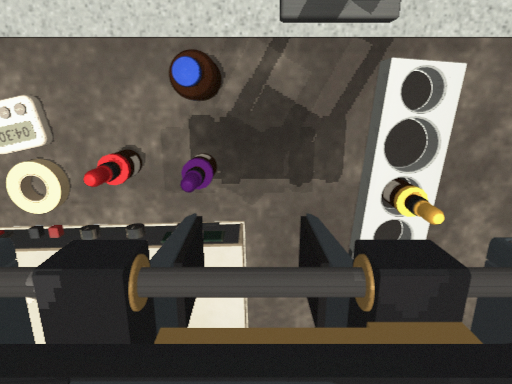

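View pics/w10.png

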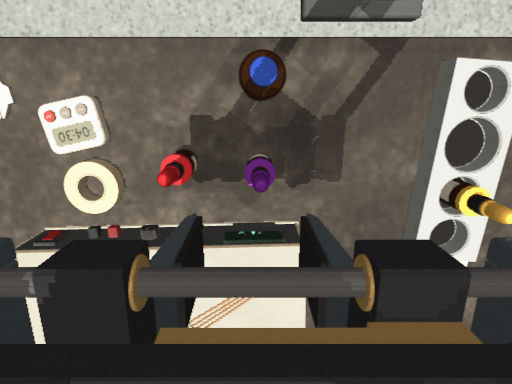

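Both views show violet, red and amber. I zoom in to measure tips and cap.

```bash
python3 - <<'E'
import cv2,numpy as np
a=cv2.imread('pics/w9.png');b=cv2.imread('pics/w10.png')
z=lambda i,x,y:cv2.resize(i[y:y+70,x:x+90],None,fx=4,fy=4,interpolation=cv2.INTER_CUBIC)
cv2.imwrite('pics/z9.png',np.vstack([np.hstack([z(a,150,140),z(b,215,140)]),np.hstack([z(a,70,140),z(b,140,140)])]))
cv2.imwrite('pics/z9b.png',np.hstack([z(a,150,40),z(b,220,40)]))
E
```

```text
(no output)
```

View pics/z9.png

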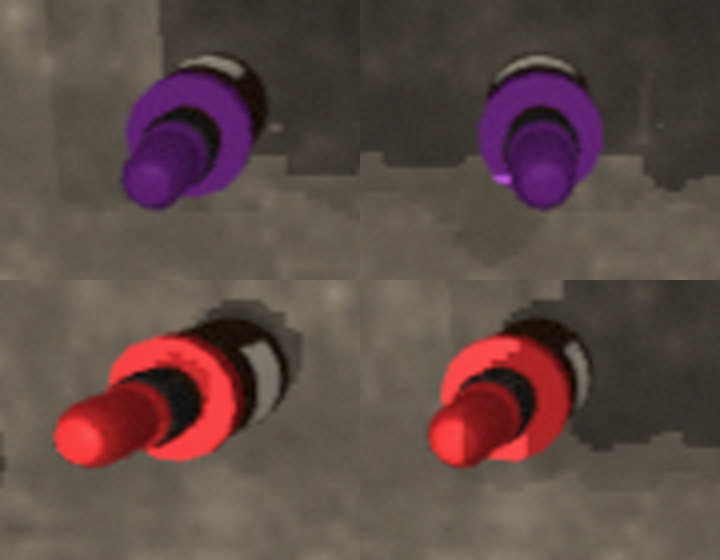

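View pics/z9b.png

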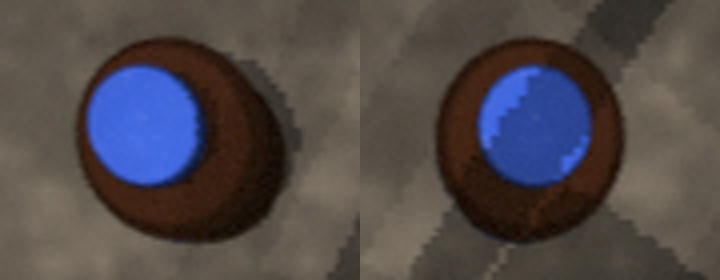

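```bash
python3 - <<'E'
from h import *
import pickle
a=pickle.load(open('w9.pkl','rb'));b=pickle.load(open('w10.pkl','rb'))
for n,p,q,z in (('vring',(197.1,172.4),(259.9,172.4),.04),('vtip',(187.6,184.6),(260.4,184.6),.098),('rring',(113.4,169),(176.2,168.9),.04),('rtip',(90.1,178.9),(163.6,178.9),.098),('acap',(185.6,70.9),(263.4,70.9),.088)):
    P,r=tri([ray(a,*p),ray(b,*q)]);print(n,P.round(4),np.round(r,4),plane(a,*p,z).round(4),plane(b,*q,z).round(4))
from wl import *
w=wells(a,(350,50,480,262),205);print(np.round(w,1).tolist(),[plane(a,x[0],x[1],.03).round(4).tolist()[:2] for x in w])
E
python3 -c "
from d import *
delta([.4875,-.327,.058],0)"
```

```text
vring [ 0.4894 -0.3256  0.0471] [0.0001 0.0001] [ 0.4909 -0.3268  0.04  ] [ 0.491  -0.3254  0.04  ]
vtip [ 0.4905 -0.3265  0.0954] [0.0001 0.0001] [ 0.4899 -0.326   0.098 ] [ 0.49   -0.3266  0.098 ]
rring [ 0.486  -0.4131  0.0455] [0. 0.] [ 0.4871 -0.4155  0.04  ] [ 0.4871 -0.4144  0.04  ]
rtip [ 0.485  -0.413   0.0961] [0. 0.] [ 0.4846 -0.4121  0.098 ] [ 0.4846 -0.4125  0.098 ]
acap [ 0.3939 -0.3244  0.088 ] [0. 0.] [ 0.394  -0.3244  0.088 ] [ 0.3939 -0.3244  0.088 ]
[[423.2, 89.1, 44.5, 51.4], [411.7, 144.7, 54.0, 61.4], [401.1, 196.2, 39.4, 44.4]] [[0.4062, -0.093], [0.4629, -0.0972], [0.5203, -0.1015]]
t 13.425 tcp [ 0.4959 -0.3343  0.2059] open 0.6 F [1.4 0.3 0.2]
tool axes
 [[ 1.    -0.     0.   ]
 [-0.     0.001  1.   ]
 [-0.    -1.     0.001]]
shift tool mm [ -8.4 147.9   7.2] world mm [  -8.4    7.3 -147.9]
shift in target-tool axes [ -8.4 147.9   7.3]
turn tool deg [-0. -0. -0.]
```

The heights check: tips 95–96 mm, cap 88 mm. Positions are violet (0.490,-0.326), red (0.485,-0.413) and amber (0.394,-0.324). I grasp violet.

Call:
arm_command:
  motion: "0.6 -6 0 8 0 0 0; 0.6 0 20 0 0 0 0; 0.6 0 30 0 0 0 0; 0.6 0 30 0 0 0 0; 0.6 0 30 0 0 0 0; 0.6 0 22 0 0 0 0; 0.6 0 12 0 0 0 0; 0.6 0 4 0 0 0 0; 0.6 0 0 0 0 0 0; 0.6 0 0 0 0 0 0"
  force: 12

```text
time_s: 14.68
ee_pos: [0.4905, -0.3273, 0.0588]
orientation: [-0.707, 0.707, 0.0, 0.001]
contact_force: [-0.2, -0.1, 0.4]
opening: 0.599
```

```bash
python3 pk.py w11 150 150 350 290;python3 -c "
from d import *
delta([.49,-.326,.058],0)"
```

```text
[ 0.4905 -0.3273  0.0588]
t 14.725 tcp [ 0.4905 -0.3273  0.0588] open 0.604 F [0.9 0.  0.4]
tool axes
 [[ 1.     0.001  0.001]
 [-0.001 -0.001  1.   ]
 [ 0.001 -1.    -0.001]]
shift tool mm [-0.5  0.8  1.3] world mm [-0.5  1.3 -0.8]
shift in target-tool axes [-0.5  0.8  1.3]
turn tool deg [ 0.  -0.   0.1]
```

View pics/w11z.png

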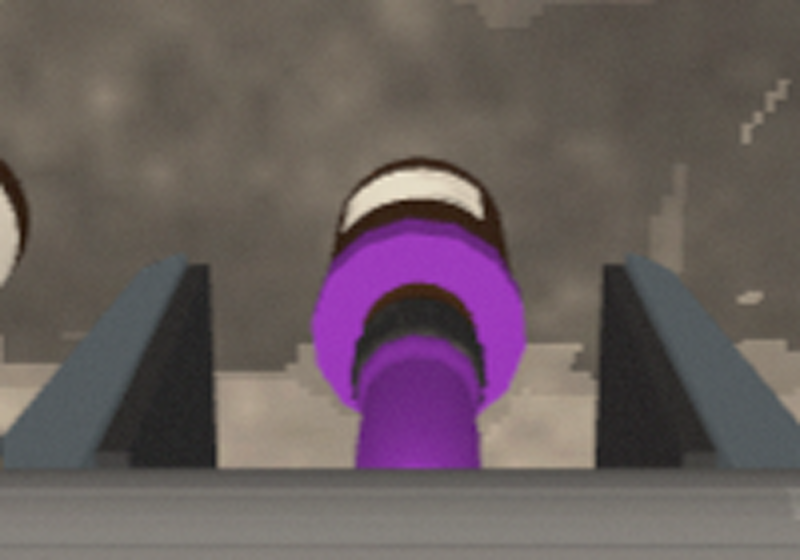

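Call:
arm_command:
  motion: "0.6 0 0.5 1.5 0 0 0; 0.3 0 0 0 0 0 0; 0 0 0 0 0 0 0; 0 0 0 0 0 0 0; 0 0 0 0 0 0 0; 0 0 0 0 0 0 0; 0 0 -15 0 0 0 0; 0 0 -25 0 0 0 0; 0 0 -18 0 0 0 0; 0 0 0 15 0 0 0; 0 0 0 30 0 0 0; 0 15 0 30 0 0 0; 0 20 0 30 0 0 0; 0 25 0 15 0 0 0; 0 15 0 5 0 0 0; 0 4 0 0 0 0 0; 0 0 0 0 0 0 0; 0 0 0 0 0 0 0"

```text
time_s: 16.98
ee_pos: [0.5682, -0.2011, 0.1153]
orientation: [0.707, -0.707, 0.001, -0.0]
contact_force: [0.1, 0.4, -0.8]
opening: 0.194
```

```bash
python3 pk.py w12 150 150 350 290;python3 -c "
from d import *
delta([.5701,-.1054,.112],0)
s=grab('scene');cv2.imwrite('pics/s12.png',cv2.resize(s['bgr'][50:270,180:400],None,fx=2.7,fy=2.7,interpolation=cv2.INTER_CUBIC))
s=grab('top');cv2.imwrite('pics/t12.png',cv2.resize(s['bgr'][70:270,180:400],None,fx=2.7,fy=2.7,interpolation=cv2.INTER_CUBIC))"

```

```text
[ 0.5683 -0.2011  0.1154]
t 17.025 tcp [ 0.5683 -0.2011  0.1154] open 0.192 F [-0.2  0.  -0.7]
tool axes
 [[ 1.    -0.001  0.002]
 [-0.002  0.     1.   ]
 [-0.001 -1.     0.   ]]
shift tool mm [ 1.6  3.4 95.7] world mm [ 1.8 95.7 -3.4]
shift in target-tool axes [ 1.8  3.4 95.7]
turn tool deg [-0.  -0.1 -0. ]
```

View pics/w12.png

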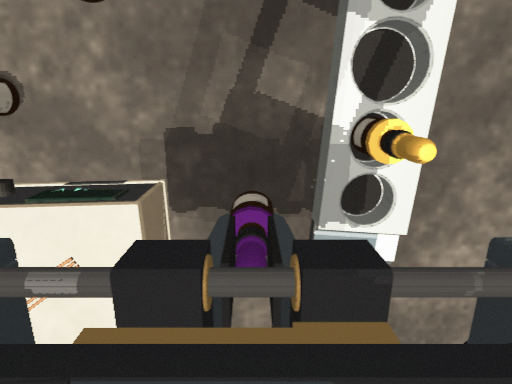

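View pics/s12.png

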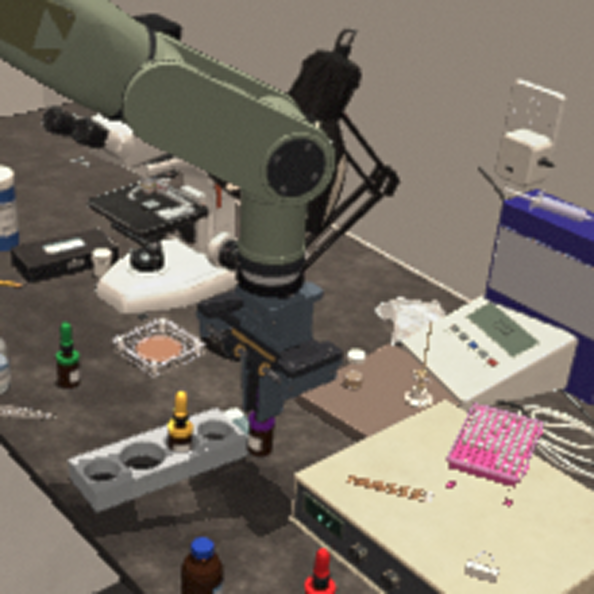

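View pics/t12.png

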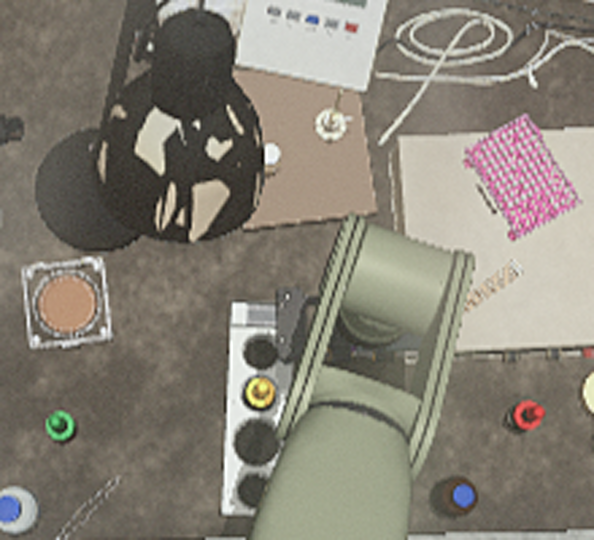

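The forearm head at about (350,215) in the top zoom sits in front of the tool, near the level of the shade. I check its forward overhang before moving under the lamp.

```bash
python3 - <<'E'
from h import *
t=grab('top');s=grab('scene')
for u,v in ((350,217),(475,253),(410,225)):
    for z in (.35,.42,.48): print((u,v),z,plane(t,180+u/2.7,70+v/2.7,z).round(3))
for u,v in ((185,243),(225,235),(262,190),(262,150)):
    for z in (.25,.35): print('lamp',(u,v),z,plane(t,180+u/2.7,70+v/2.7,z).round(3))
for u,v in ((325,180),(290,130)): 
    o,d=ray(s,180+u/2.7,50+v/2.7); k=(-.20-o[1])/d[1]; print('sc at y=-.2',(o+k*d).round(3))
print(env.get_state()['q'].round(3))
E
```

```text
(350, 217) 0.35 [ 0.65  -0.178  0.35 ]
(350, 217) 0.42 [ 0.633 -0.169  0.42 ]
(350, 217) 0.48 [ 0.618 -0.162  0.48 ]
(475, 253) 0.35 [ 0.613 -0.295  0.35 ]
(475, 253) 0.42 [ 0.598 -0.279  0.42 ]
(475, 253) 0.48 [ 0.585 -0.265  0.48 ]
(410, 225) 0.35 [ 0.641 -0.235  0.35 ]
(410, 225) 0.42 [ 0.624 -0.223  0.42 ]
(410, 225) 0.48 [ 0.61  -0.212  0.48 ]
lamp (185, 243) 0.25 [ 0.652 -0.02   0.25 ]
lamp (185, 243) 0.35 [ 0.629 -0.021  0.35 ]
lamp (225, 235) 0.25 [ 0.659 -0.061  0.25 ]
lamp (225, 235) 0.35 [ 0.636 -0.059  0.35 ]
lamp (262, 190) 0.25 [ 0.706 -0.101  0.25 ]
lamp (262, 190) 0.35 [ 0.679 -0.095  0.35 ]
lamp (262, 150) 0.25 [ 0.749 -0.102  0.25 ]
lamp (262, 150) 0.35 [ 0.718 -0.097  0.35 ]
sc at y=-.2 [ 0.639 -0.2    0.394]
sc at y=-.2 [ 0.584 -0.2    0.462]
[-0.358  0.438  1.641  0.     1.062 -1.928]
```

The forearm head reaches about 70 mm ahead of the tool axis at shade height, so a vertical hand at W1 could brush the lamp. I lean the hand 6° back toward the robot, which pulls the head back about 30 mm. The well clearance allows that, and TCP x = 0.5637 puts the bottle's base over W1.

Call:
arm_command:
  motion: "0 -2 0 0 0 0 -3; 0 -3 0 0 0 0 -3; 0 0 0 15 0 0 0; 0 0 0 20 0 0 0; 0 0 0 20 0 0 0; 0 0 0 15 0 0 0; 0 0 0 0 0 0 0; 0 0 0 0 0 0 0"

```text
time_s: 18.23
ee_pos: [0.5644, -0.1305, 0.1153]
orientation: [-0.706, 0.706, 0.037, 0.037]
contact_force: [0.4, -0.3, -0.4]
opening: 0.197
```

```bash
python3 -c "
from d import *
delta([.5637,-.1056,.1154],0)
s=grab('scene');cv2.imwrite('pics/s13.png',cv2.resize(s['bgr'][50:270,180:400],None,fx=2.7,fy=2.7,interpolation=cv2.INTER_CUBIC))
s=grab('top');cv2.imwrite('pics/t13.png',cv2.resize(s['bgr'][70:270,180:400],None,fx=2.7,fy=2.7,interpolation=cv2.INTER_CUBIC))"

```

```text
t 18.225 tcp [ 0.5644 -0.1305  0.1153] open 0.197 F [ 0.4 -0.3 -0.4]
tool axes
 [[ 0.994  0.105  0.   ]
 [-0.    -0.     1.   ]
 [ 0.105 -0.994 -0.   ]]
shift tool mm [-0.7 -0.2 24.9] world mm [-0.7 24.9  0.1]
shift in target-tool axes [-0.7 -0.1 24.9]
turn tool deg [ 0. -0.  6.]
```

View pics/s13.png

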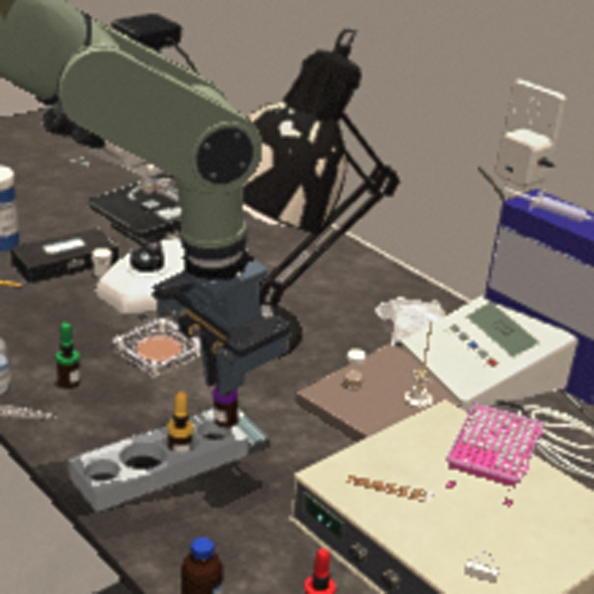

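View pics/t13.png

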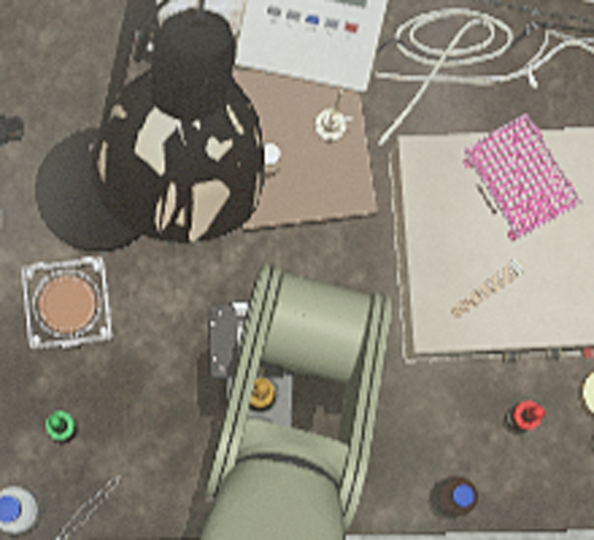

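The head now clears the shade by about 25 zoom pixels. I go on to W1 in y.

Call:
arm_command:
  motion: "0 -0.7 0 12 0 0 0; 0 0 0 13 0 0 0; 0 0 0 0 0 0 0; 0 -1 10 0 0 0 0; 0 -1 10 0 0 0 0; 0 0 0 0 0 0 0; 0 0 0 0 0 0 0"

```text
time_s: 19.2
ee_pos: [0.5636, -0.1057, 0.0949]
orientation: [0.706, -0.706, -0.037, -0.037]
contact_force: [-0.3, 0.3, -0.2]
opening: 0.191
```

```bash
python3 pk.py w14 200 60 330 260;python3 -c "
from d import *
delta([.5637,-.1056,.067],0)
s=grab('scene');cv2.imwrite('pics/s14.png',cv2.resize(s['bgr'][170:240,200:300],None,fx=6,fy=6,interpolation=cv2.INTER_CUBIC))"

```

```text
[ 0.5637 -0.1057  0.0952]
t 19.25 tcp [ 0.5637 -0.1057  0.0952] open 0.191 F [-0.7 -0.6 -0.1]
tool axes
 [[ 0.994  0.105  0.001]
 [-0.001 -0.     1.   ]
 [ 0.105 -0.994  0.   ]]
shift tool mm [-3.  28.   0.1] world mm [ -0.    0.1 -28.2]
shift in target-tool axes [-0.  28.2  0.1]
turn tool deg [ 0. -0.  6.]
```

View pics/s14.png

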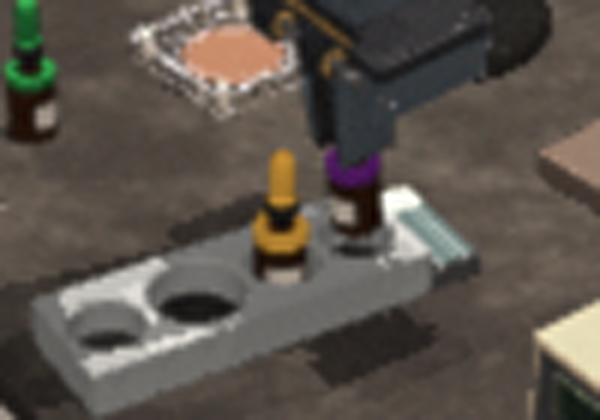

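View pics/w14.png

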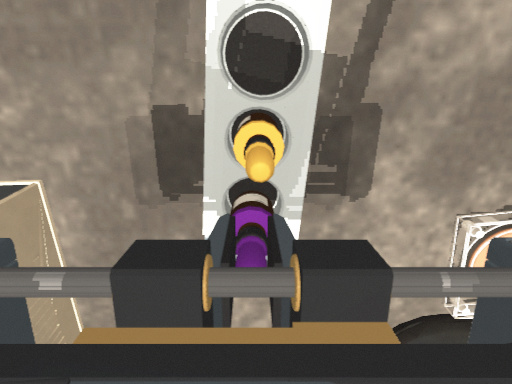

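The violet bottle's base is over the first well in both views. I lower it in steps and watch the force.

Call:
arm_command:
  motion: "0 -1 10 0 0 0 0; 0 -1 10 0 0 0 0; 0 -1 6 0 0 0 0; 0 0 1 0 0 0 0; 0 0 0 0 0 0 0; 0 0 0 0 0 0 0"

```text
time_s: 20.05
ee_pos: [0.5637, -0.1056, 0.0682]
orientation: [-0.706, 0.706, 0.037, 0.037]
contact_force: [-0.1, 0.3, 0.3]
opening: 0.196
```

Call:
arm_command:
  motion: "0 0 1.5 0 0 0 0; 0.25 0 0 0 0 0 0; 0.35 0 0 0 0 0 0; 0.5 0 0 0 0 0 0; 0.5 0 0 0 0 0 0; 0.5 0 0 0 0 0 0; 0.5 2 -15 0 0 0 0; 0.5 2 -20 0 0 0 0; 0.5 0 -20 0 0 0 0; 0.5 0 0 0 0 0 0"

```text
time_s: 21.3
ee_pos: [0.5632, -0.1058, 0.124]
orientation: [-0.706, 0.706, 0.039, 0.039]
contact_force: [-0.1, -0.4, -0.7]
opening: 0.503
```

```bash
python3 pk.py w15 150 150 350 290;python3 -c "
from d import *
delta([.5637,-.1056,.067],0)
s=grab('scene');cv2.imwrite('pics/s15.png',cv2.resize(s['bgr'][170:240,200:300],None,fx=6,fy=6,interpolation=cv2.INTER_CUBIC))"

```

```text
[ 0.5623 -0.1056  0.1227]
t 21.35 tcp [ 0.5623 -0.1056  0.1227] open 0.5 F [ 0.7  0.5 -0.1]
tool axes
 [[ 0.994  0.107  0.001]
 [-0.001 -0.     1.   ]
 [ 0.107 -0.994 -0.   ]]
shift tool mm [-4.6 55.5  0.1] world mm [  1.4   0.  -55.7]
shift in target-tool axes [ 1.4 55.7  0. ]
turn tool deg [ 0.  -0.   6.1]
```

View pics/s15.png

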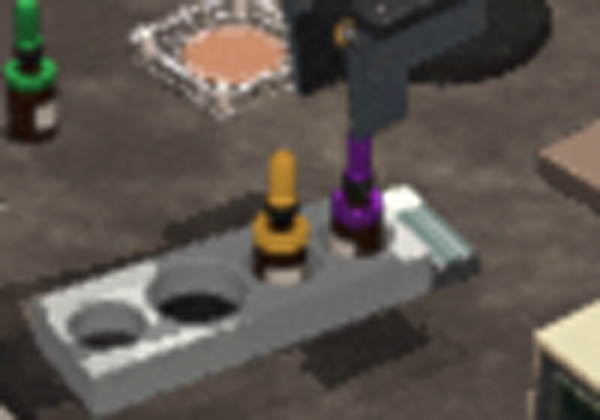

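View pics/w15z.png

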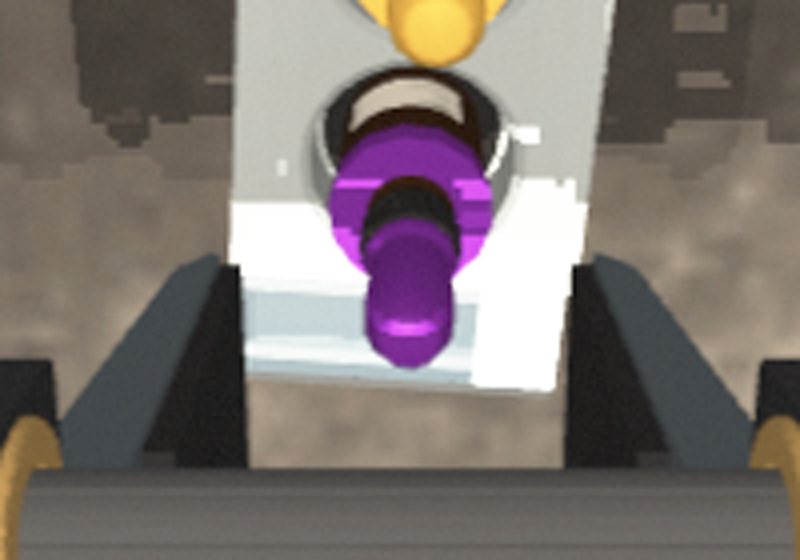

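Violet stands upright in the first well. I back out sideways from under the lamp, level the hand and go over the amber bottle.

Call:
arm_command:
  motion: "0.8 0 0 -20 0 0 0; 0.8 0 0 -30 0 0 0; 0.8 0 0 -30 0 0 3; 0.8 0 -10 -30 0 0 3; 0.8 -20 -10 -30 0 0 0; 0.8 -30 -10 -30 0 0 0; 0.8 -30 -10 -20 0 0 0; 0.8 -30 0 -15 0 0 0; 0.8 -30 0 -10 0 0 0; 0.8 -26 0 -4 0 0 0; 0.8 0 0 0 0 0 0; 0.8 0 0 0 0 0 0"
  force: 20

```text
time_s: 22.9
ee_pos: [0.3957, -0.3244, 0.1612]
orientation: [0.707, -0.707, 0.0, -0.0]
contact_force: [-0.3, -0.2, 0.8]
opening: 0.796
```

```bash
python3 pk.py w16 150 100 350 290;python3 -c "
from d import *
delta([.394,-.3244,.036],0)"

```

```text
[ 0.3959 -0.3244  0.1612]
t 22.95 tcp [ 0.3959 -0.3244  0.1612] open 0.8 F [-0.8 -0.6  0.4]
tool axes
 [[ 1.  0.  0.]
 [-0.  0.  1.]
 [ 0. -1.  0.]]
shift tool mm [-2.000e+00  1.252e+02 -1.000e-01] world mm [  -1.9   -0.  -125.2]
shift in target-tool axes [ -1.9 125.2  -0. ]
turn tool deg [-0. -0.  0.]
```

View pics/w16.png

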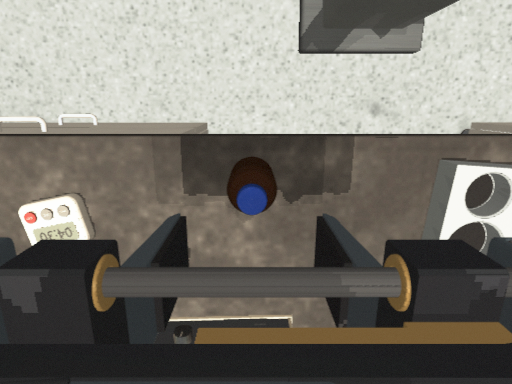

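The amber cap is at (252,199), central between the fingers. I descend.

```bash
python3 -c "
from h import *
import pickle
f=pickle.load(open('w16.pkl','rb'));print(plane(f,252,199.5,.088))"
```

```text
[ 0.39334266 -0.32413227  0.088     ]
```

Call:
arm_command:
  motion: "0.8 -2 10 0 0 0 0; 0.8 0 25 0 0 0 0; 0.8 0 30 0 0 0 0; 0.8 0 30 0 0 0 0; 0.8 0 18 0 0 0 0; 0.8 0 9 0 0 0 0; 0.8 0 3 0 0 0 0; 0.8 0 0 0 0 0 0; 0.8 0 0 0 0 0 0"

```text
time_s: 24.08
ee_pos: [0.3935, -0.3248, 0.0372]
orientation: [-0.707, 0.707, 0.0, 0.001]
contact_force: [-0.4, -0.7, 0.0]
opening: 0.799
```

```bash
python3 pk.py w17 150 100 350 290
```

```text
[ 0.3935 -0.3247  0.0372]
```

View pics/w17.png

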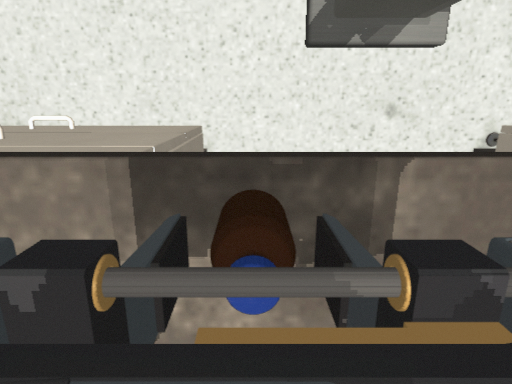

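The bottle is centred at column 253, with the fingers at 187 and 316. I close and lift.

Call:
arm_command:
  motion: "0.55 0 0 0 0 0 0; 0.3 0 0 0 0 0 0; 0.3 0 0 0 0 0 0; 0.3 0 0 0 0 0 0; 0.3 0 0 0 0 0 0; 0.3 0 0 0 0 0 0; 0.3 0 -10 0 0 0 0; 0.3 0 -20 0 0 0 0; 0.3 0 -10 0 0 0 0; 0.3 0 0 0 0 0 0; 0.3 0 0 0 0 0 0"
  force: 20

```text
time_s: 25.5
ee_pos: [0.3927, -0.3241, 0.0761]
orientation: [0.707, -0.707, 0.0, 0.0]
contact_force: [1.2, 0.3, -0.9]
opening: 0.482
```

```bash
python3 pk.py w18 150 100 350 290; python3 -c "
from h import *
s=grab('scene');cv2.imwrite('pics/s18.png',cv2.resize(s['bgr'][170:310,200:340],None,fx=4,fy=4,interpolation=cv2.INTER_CUBIC))"
```

```text
[ 0.3927 -0.3241  0.076 ]
```

View pics/s18.png

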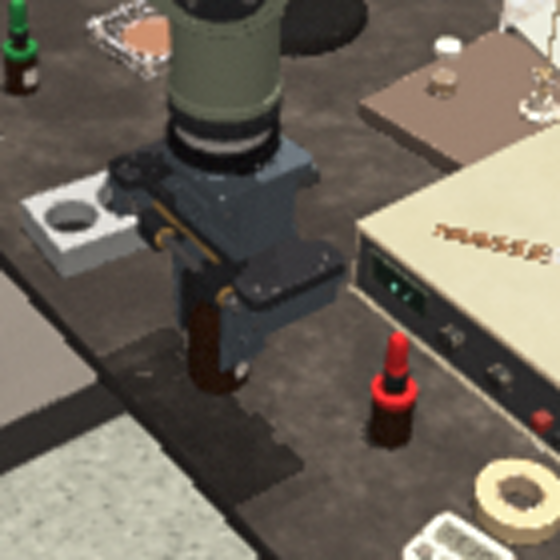

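View pics/w18.png

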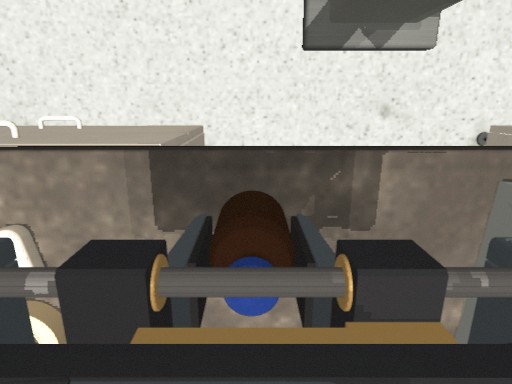

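Amber is held at 43.9 mm width and hangs plumb. I carry it to above the third well.

Call:
arm_command:
  motion: "0.3 0 -20 0 0 0 0; 0.3 0 -30 0 0 0 0; 0.3 0 -30 10 0 0 0; 0.3 8 -4 25 0 0 0; 0.3 10 0 30 0 0 0; 0.3 10 0 30 0 0 0; 0.3 10 0 30 0 0 0; 0.3 10 0 30 0 0 0; 0.3 10 0 30 0 0 0; 0.3 8 0 25 0 0 0; 0.3 4 0 16 0 0 0; 0.3 0 0 0 0 0 0; 0.3 0 0 0 0 0 0"

```text
time_s: 27.22
ee_pos: [0.463, -0.099, 0.1604]
orientation: [-0.707, 0.707, -0.0, 0.0]
contact_force: [-0.3, -0.1, -1.6]
opening: 0.481
```

```bash
python3 pk.py w19 150 100 350 290; python3 -c "
from d import *
delta([.4626,-.0978,.11],0)
s=grab('scene');cv2.imwrite('pics/s19.png',cv2.resize(s['bgr'][120:260,170:310],None,fx=4,fy=4,interpolation=cv2.INTER_CUBIC))"
```

```text
[ 0.463  -0.0992  0.1605]
t 27.275 tcp [ 0.463  -0.0992  0.1605] open 0.485 F [ 0.1 -0.2 -1. ]
tool axes
 [[ 1.    -0.     0.001]
 [-0.001 -0.     1.   ]
 [-0.    -1.    -0.   ]]
shift tool mm [-0.4 50.5  1.4] world mm [ -0.4   1.4 -50.5]
shift in target-tool axes [-0.4 50.5  1.4]
turn tool deg [ 0.  -0.1 -0. ]
```

View pics/w19.png

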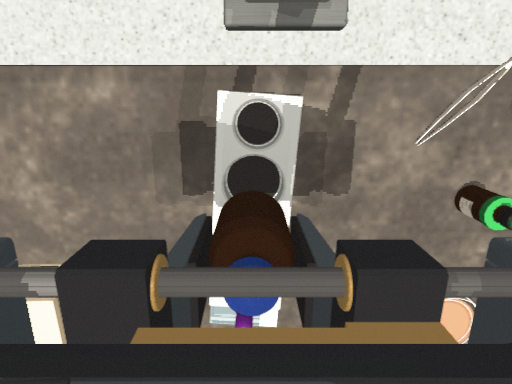

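View pics/s19.png

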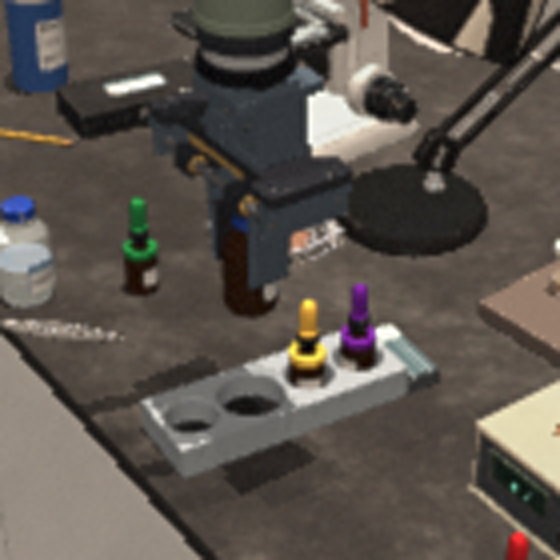

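```bash
python3 -c "
from wl import *
f=pickle.load(open('w19.pkl','rb'))
for t in (150,170,190):
  w=wells(f,(210,85,310,200),t);print(np.round(w,1).tolist(),[plane(f,x[0],x[1],.03).round(4).tolist()[:2] for x in w])"
```

```text
[[258.1, 125.2, 47.0, 50.3]] [[0.4066, -0.0931]]
[[257.8, 124.6, 52.6, 52.9]] [[0.4061, -0.0934]]
[] []
```

Call:
arm_command:
  motion: "0.3 -0.4 10 1.4 0 0 0; 0.3 0 25 0 0 0 0; 0.3 0 25 0 0 0 0; 0.3 0 18 0 0 0 0; 0.3 0 0 0 0 0 0; 0.3 0 0 0 0 0 0"

```text
time_s: 28.08
ee_pos: [0.4632, -0.0973, 0.0829]
orientation: [-0.707, 0.707, -0.0, 0.001]
contact_force: [1.3, -0.4, -1.4]
opening: 0.482
```

```bash
python3 pk.py w20 150 80 350 290; python3 -c "
from d import *
delta([.4626,-.0978,.044],0)
s=grab('scene');cv2.imwrite('pics/s20.png',cv2.resize(s['bgr'][160:260,200:310],None,fx=5,fy=5,interpolation=cv2.INTER_CUBIC))"
```

```text
[ 0.4634 -0.0973  0.0832]
t 28.125 tcp [ 0.4634 -0.0973  0.0832] open 0.483 F [-0.1 -0.2 -1.3]
tool axes
 [[ 1.     0.001  0.001]
 [-0.001 -0.     1.   ]
 [ 0.001 -1.    -0.   ]]
shift tool mm [-0.9 39.2 -0.5] world mm [ -0.8  -0.5 -39.2]
shift in target-tool axes [-0.8 39.2 -0.5]
turn tool deg [ 0.  -0.1  0.1]
```

View pics/w20z.png

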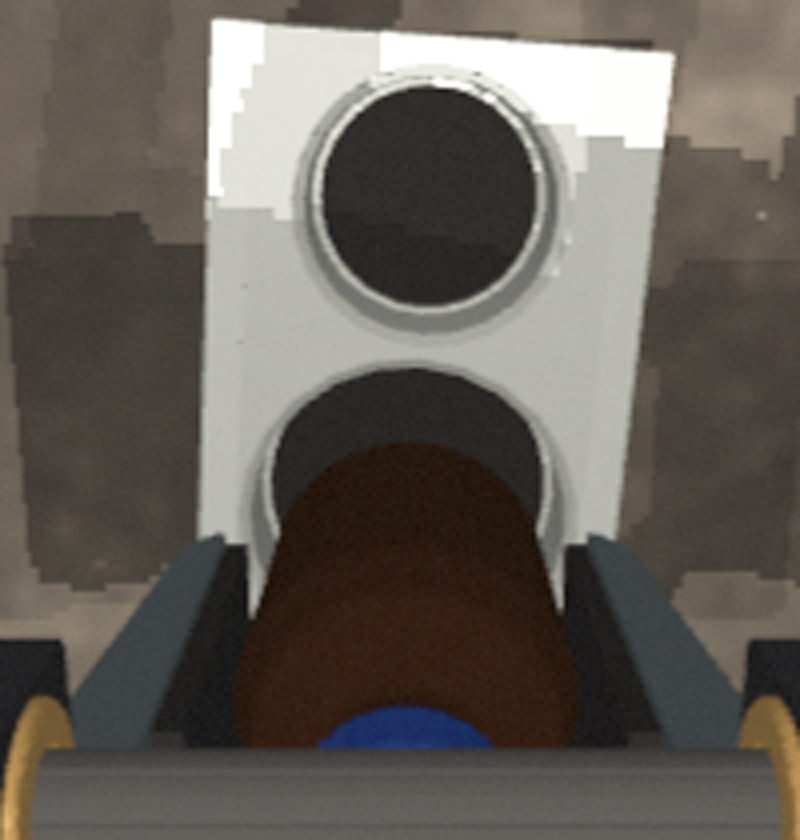

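View pics/s20.png

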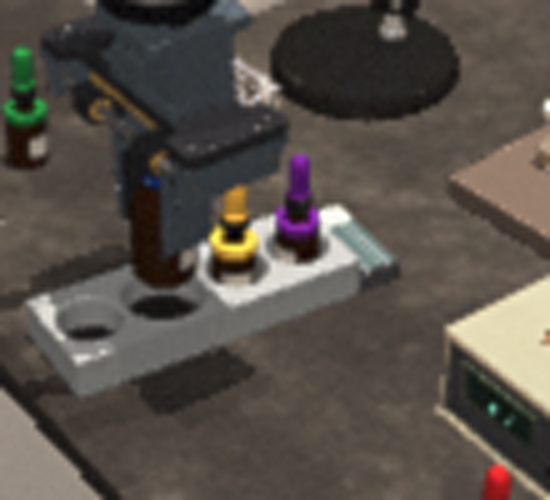

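Amber is centred over the wide well in both views. I lower it.

Call:
arm_command:
  motion: "0.3 -0.8 10 -0.5 0 0 0; 0.3 0 12 0 0 0 0; 0.3 0 10 0 0 0 0; 0.3 0 4.5 0 0 0 0; 0.3 0 1 0 0 0 0; 0.3 0 0 0 0 0 0; 0.3 0 0 0 0 0 0"

```text
time_s: 29.05
ee_pos: [0.4623, -0.0976, 0.0453]
orientation: [-0.707, 0.707, 0.0, 0.0]
contact_force: [0.0, 0.3, -0.8]
opening: 0.482
```

Call:
arm_command:
  motion: "0.3 0 1.5 0 0 0 0; 0.3 0 0 0 0 0 0; 0.55 0 0 0 0 0 0; 0.65 0 0 0 0 0 0; 0.7 0 0 0 0 0 0; 0.7 0 0 0 0 0 0; 0.7 0 -10 0 0 0 0; 0.7 0 -25 0 0 0 0; 0.7 0 -30 0 0 0 0; 0.7 0 -30 0 0 0 0; 0.7 0 -30 0 0 0 0; 0.7 0 -15 0 0 0 0; 0.7 0 0 0 0 0 0; 0.7 0 0 0 0 0 0"

```text
time_s: 30.8
ee_pos: [0.4613, -0.0974, 0.1825]
orientation: [0.707, -0.707, 0.001, 0.001]
contact_force: [0.2, 0.8, -0.2]
opening: 0.698
```

```bash
python3 pk.py w21 150 80 350 290; python3 -c "
from d import *
delta([.4852,-.35,.2],0)
s=grab('scene');cv2.imwrite('pics/s21.png',cv2.resize(s['bgr'][160:260,200:310],None,fx=5,fy=5,interpolation=cv2.INTER_CUBIC))"
```

```text
[ 0.4612 -0.0974  0.1823]
t 30.85 tcp [ 0.4612 -0.0974  0.1823] open 0.7 F [ 0.1 -0.4 -0.9]
tool axes
 [[ 1.    -0.003  0.001]
 [-0.001  0.001  1.   ]
 [-0.003 -1.     0.001]]
shift tool mm [  24.1  -17.9 -252.6] world mm [  24.  -252.6   17.7]
shift in target-tool axes [  24.   -17.7 -252.6]
turn tool deg [-0.  -0.  -0.1]
```

View pics/w21.png

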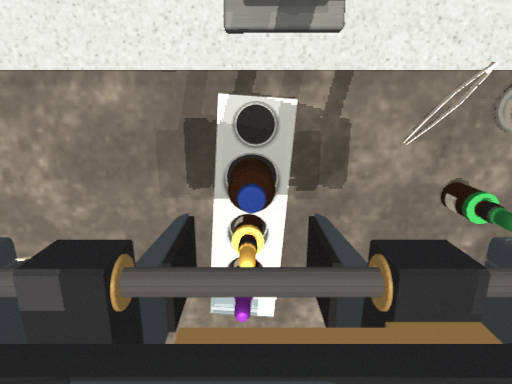

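View pics/s21.png

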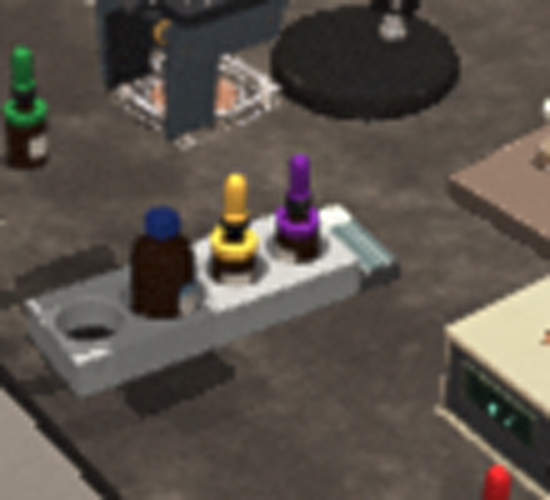

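Amber stands in the third well. Next is red at (0.485,-0.413).

Call:
arm_command:
  motion: "0.6 0 -3 -20 0 0 0; 0.6 2 -3 -30 0 0 0; 0.6 3 -3 -35 0 0 0; 0.6 3 -3 -35 0 0 0; 0.6 3 -2 -35 0 0 0; 0.6 3 0 -35 0 0 0; 0.6 3 0 -35 0 0 0; 0.6 3 0 -35 0 0 0; 0.6 3 0 -30 0 0 0; 0.6 1 0 -20 0 0 0; 0.6 0 0 -5.4 0 0 0; 0.6 0 0 0 0 0 0; 0.6 0 0 0 0 0 0"
  force: 12

```text
time_s: 32.52
ee_pos: [0.4859, -0.4119, 0.1977]
orientation: [0.707, -0.707, -0.0, 0.0]
contact_force: [-0.2, -0.2, 0.2]
opening: 0.599
```

```bash
python3 pk.py w22 190 140 310 220; python3 -c "
from d import *
delta([.4852,-.4128,.058],0)"
```

```text
[ 0.4859 -0.4121  0.1978]
t 32.575 tcp [ 0.4859 -0.4121  0.1978] open 0.603 F [-0.   0.2  0. ]
tool axes
 [[ 1.  0. -0.]
 [ 0.  0.  1.]
 [ 0. -1.  0.]]
shift tool mm [ -0.8 139.8  -0.8] world mm [  -0.7   -0.7 -139.8]
shift in target-tool axes [ -0.7 139.8  -0.7]
turn tool deg [-0.  0.  0.]
```

View pics/w22z.png

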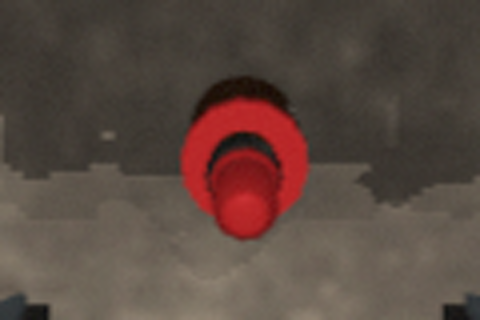

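Red's tip is at (250.9,192.6), so I check it against the plan.

```bash
python3 -c "
from h import *
import pickle
f=pickle.load(open('w22.pkl','rb'));print(plane(f,250.9,192.6,.096),plane(f,250.9,179.2,.046))"
```

```text
[ 0.48569331 -0.41255563  0.096     ] [ 0.48517594 -0.41254913  0.046     ]
```

Call:
arm_command:
  motion: "0.6 -0.7 10 -0.7 0 0 0; 0.6 0 25 0 0 0 0; 0.6 0 30 0 0 0 0; 0.6 0 30 0 0 0 0; 0.6 0 25 0 0 0 0; 0.6 0 14 0 0 0 0; 0.6 0 5 0 0 0 0; 0.6 0 0 0 0 0 0; 0.6 0 0 0 0 0 0"

```text
time_s: 33.7
ee_pos: [0.4857, -0.4141, 0.0596]
orientation: [-0.707, 0.708, 0.0, 0.001]
contact_force: [0.2, -0.7, -0.4]
opening: 0.604
```

```bash
python3 pk.py w23 150 150 350 290
```

```text
[ 0.4857 -0.4141  0.0595]
```

View pics/w23z.png

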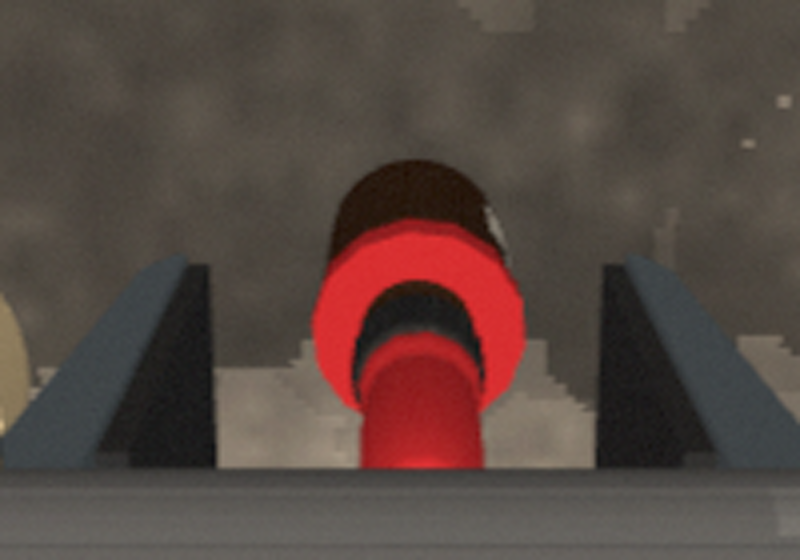

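Red is between the fingers, about 1.5 mm off centre. I correct, close and lift.

Call:
arm_command:
  motion: "0.6 0 1 1.5 0 0 0; 0.3 0 0 0 0 0 0; 0 0 0 0 0 0 0; 0 0 0 0 0 0 0; 0 0 0 0 0 0 0; 0 0 0 0 0 0 0; 0 0 -15 0 0 0 0; 0 0 -25 0 0 0 0; 0 0 -30 0 0 0 0; 0 0 -30 0 0 0 0; 0 0 -18 5 0 0 0; 0 0 0 0 0 0 0"
  force: 12

```text
time_s: 35.25
ee_pos: [0.4857, -0.4072, 0.1773]
orientation: [-0.706, 0.708, 0.001, 0.001]
contact_force: [0.3, -0.0, -0.9]
opening: 0.191
```

```bash
python3 -c "
from d import *
delta([.406,-.0935,.18],0)
s=grab('scene');cv2.imwrite('pics/s24.png',cv2.resize(s['bgr'][160:310,220:370],None,fx=4,fy=4,interpolation=cv2.INTER_CUBIC))"
```

```text
t 35.25 tcp [ 0.4857 -0.4072  0.1773] open 0.191 F [ 0.3 -0.  -0.9]
tool axes
 [[ 1.     0.003  0.   ]
 [-0.    -0.002  1.   ]
 [ 0.003 -1.    -0.002]]
shift tool mm [-79.8  -3.5 313.7] world mm [-79.7 313.7   2.7]
shift in target-tool axes [-79.7  -2.7 313.7]
turn tool deg [ 0.1 -0.   0.1]
```

View pics/s24.png

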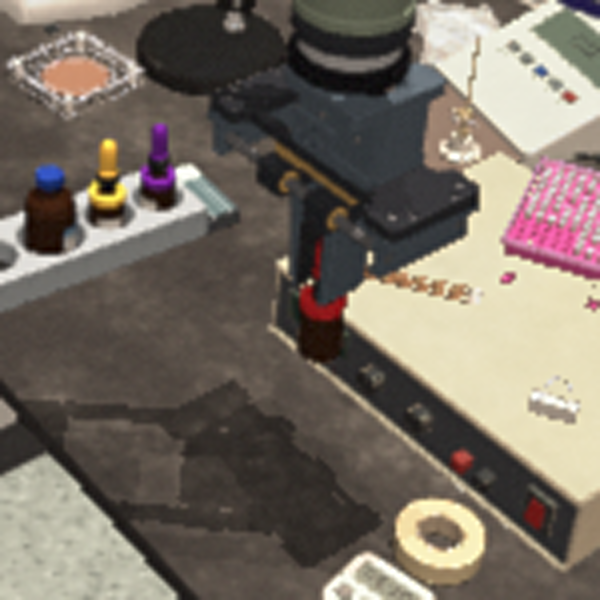

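Red is held and hangs plumb. I carry it to above the fourth well.

Call:
arm_command:
  motion: "0 -4 0 18 0 0 0; 0 -8 0 30 0 0 0; 0 -9 0 35 0 0 0; 0 -9 0 35 0 0 0; 0 -9 0 35 0 0 0; 0 -9 0 35 0 0 0; 0 -9 0 35 0 0 0; 0 -9 0 35 0 0 0; 0 -8 0 30 0 0 0; 0 -5.7 0 20 0 0 0; 0 0 0 5 0 0 0; 0 0 0 0 0 0 0; 0 0 0 0 0 0 0"

```text
time_s: 36.92
ee_pos: [0.4058, -0.0946, 0.1753]
orientation: [-0.707, 0.707, -0.0, 0.0]
contact_force: [0.4, -0.1, -0.5]
opening: 0.197
```

```bash
python3 pk.py w25 150 150 350 290; python3 -c "
from d import *
delta([.406,-.0936,.066],0)"
```

```text
[ 0.4058 -0.0947  0.1754]
t 36.975 tcp [ 0.4058 -0.0947  0.1754] open 0.196 F [-0.   0.7  0.8]
tool axes
 [[ 1.    -0.     0.001]
 [-0.001 -0.     1.   ]
 [-0.    -1.    -0.   ]]
shift tool mm [  0.3 109.4   1.1] world mm [   0.2    1.1 -109.4]
shift in target-tool axes [  0.2 109.4   1.1]
turn tool deg [ 0.  -0.1 -0. ]
```

View pics/w25.png

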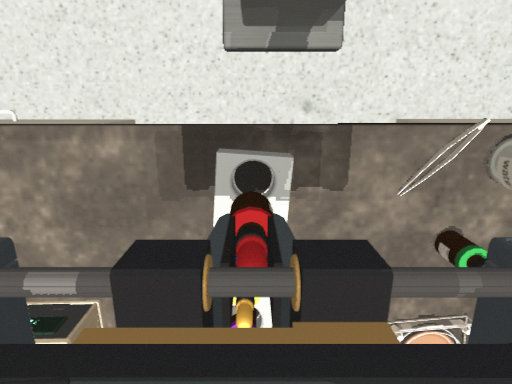

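Call:
arm_command:
  motion: "0 0.3 12 1.1 0 0 0; 0 0 25 0 0 0 0; 0 0 25 0 0 0 0; 0 0 18 0 0 0 0; 0 0 0 0 0 0 0; 0 0 0 0 0 0 0"

```text
time_s: 37.72
ee_pos: [0.4063, -0.0932, 0.0957]
orientation: [-0.707, 0.707, -0.0, 0.0]
contact_force: [0.2, 0.3, 0.3]
opening: 0.196
```

```bash
python3 pk.py w26 150 110 350 290; python3 -c "
from d import *
delta([.406,-.0936,.066],0)
s=grab('scene');cv2.imwrite('pics/s26.png',cv2.resize(s['bgr'][160:260,190:300],None,fx=5,fy=5,interpolation=cv2.INTER_CUBIC))"
```

```text
[ 0.4065 -0.0933  0.096 ]
t 37.775 tcp [ 0.4065 -0.0933  0.096 ] open 0.191 F [-0.3 -1.2 -0.1]
tool axes
 [[ 1.     0.001  0.001]
 [-0.001 -0.     1.   ]
 [ 0.001 -1.    -0.   ]]
shift tool mm [-0.6 30.  -0.3] world mm [ -0.5  -0.3 -30. ]
shift in target-tool axes [-0.5 30.  -0.3]
turn tool deg [ 0.  -0.   0.1]
```

View pics/w26z.png

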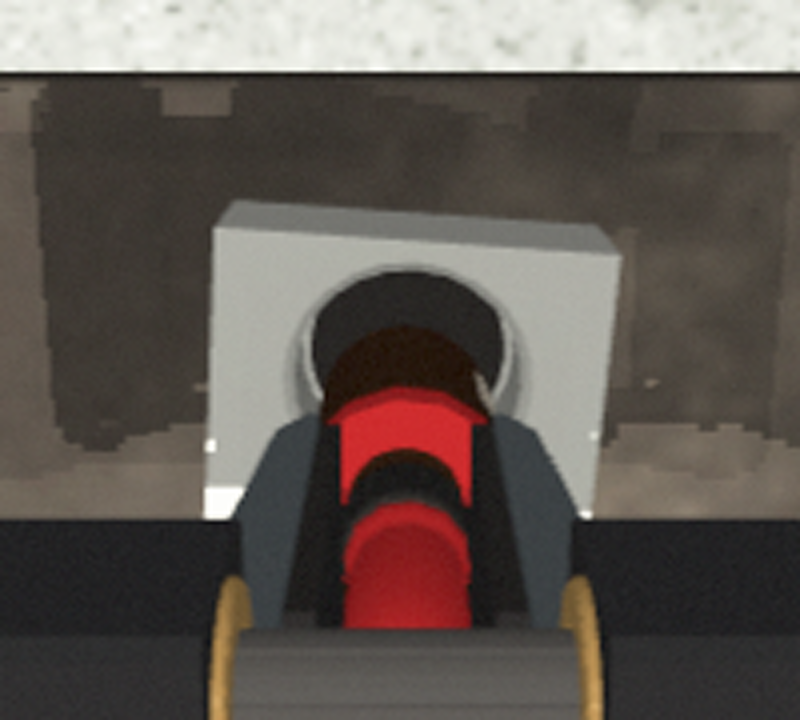

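View pics/s26.png

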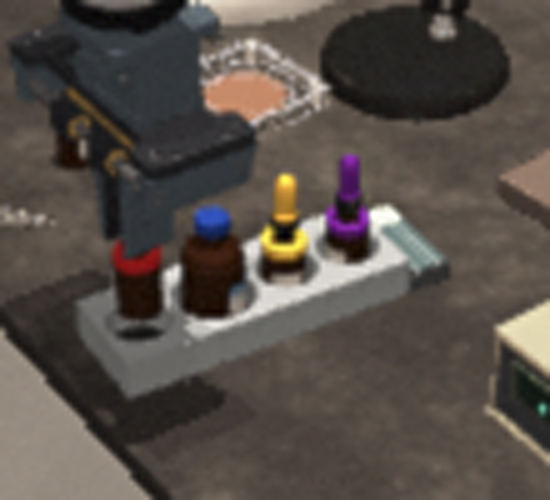

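Red is aligned with the fourth well. I lower it, release and retract.

Call:
arm_command:
  motion: "0 -0.5 8 -0.3 0 0 0; 0 0 10 0 0 0 0; 0 0 8 0 0 0 0; 0 0 2.5 0 0 0 0; 0 0 0 0 0 0 0; 0 0 0 0 0 0 0"

```text
time_s: 38.58
ee_pos: [0.4057, -0.0934, 0.0672]
orientation: [-0.707, 0.707, -0.0, 0.0]
contact_force: [-0.1, -0.0, -0.1]
opening: 0.194
```

Call:
arm_command:
  motion: "0 0 1.5 0 0 0 0; 0 0 0 0 0 0 0; 0.25 0 0 0 0 0 0; 0.35 0 0 0 0 0 0; 0.5 0 0 0 0 0 0; 0.5 0 0 0 0 0 0; 0.5 0 -10 0 0 0 0; 0.5 0 -25 0 0 0 0; 0.5 0 -30 0 0 0 0; 0.5 0 -30 0 0 0 0; 0.5 0 -30 0 0 0 0; 0.5 0 -15 0 0 0 0; 0.5 0 0 0 0 0 0; 0.5 0 0 0 0 0 0"

```text
time_s: 40.33
ee_pos: [0.4049, -0.0932, 0.2051]
orientation: [0.707, -0.707, 0.001, 0.0]
contact_force: [1.2, -0.3, -0.4]
opening: 0.497
```

```bash
python3 pk.py w27 150 110 350 290; python3 -c "
from d import *
delta([.406,-.25,.25],0)
s=grab('scene');cv2.imwrite('pics/s27.png',cv2.resize(s['bgr'][160:260,190:300],None,fx=5,fy=5,interpolation=cv2.INTER_CUBIC))"
```

```text
[ 0.4048 -0.0932  0.2048]
t 40.375 tcp [ 0.4048 -0.0932  0.2048] open 0.503 F [-0.3 -0.2 -0.3]
tool axes
 [[ 1.    -0.002  0.001]
 [-0.001  0.001  1.   ]
 [-0.002 -1.     0.001]]
shift tool mm [   1.2  -45.2 -156.8] world mm [   1.2 -156.8   45.2]
shift in target-tool axes [   1.2  -45.2 -156.8]
turn tool deg [-0.  -0.  -0.1]
```

View pics/s27.png

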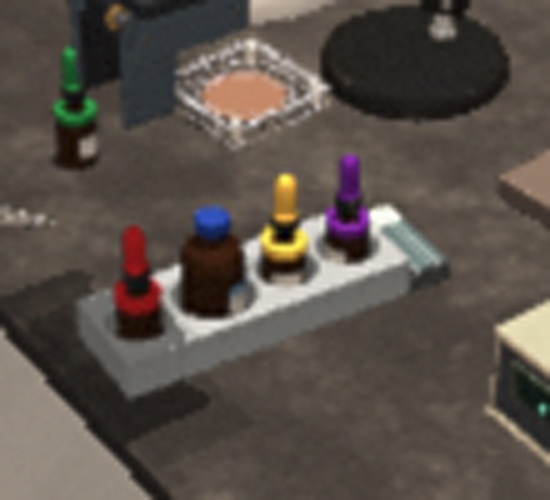

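View pics/w27.png

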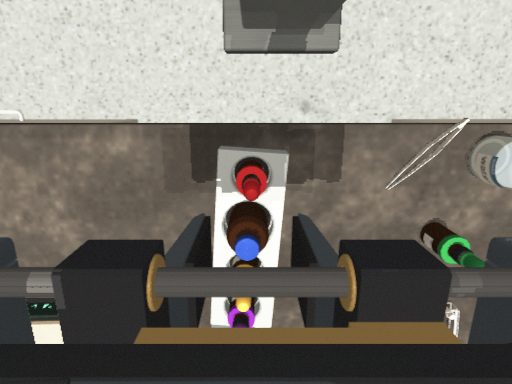

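All four stand in their wells. I move clear and check positions from the side and from above.

Call:
arm_command:
  motion: "0.5 0 -25 0 0 0 0; 0.5 5 -20 -20 0 0 0; 0.5 12 0 -30 0 0 0; 0.5 12 0 -30 0 0 0; 0.5 12 0 -30 0 0 0; 0.5 12 0 -30 0 0 0; 0.5 12 0 -20 0 0 0; 0.5 0 0 0 0 0 0; 0.5 0 0 0 0 0 0; 0.5 0 0 0 0 0 0"

```text
time_s: 41.68
ee_pos: [0.4699, -0.2526, 0.2505]
orientation: [0.707, -0.707, 0.0, 0.0]
contact_force: [0.2, 0.7, 0.3]
opening: 0.502
```

```bash
python3 pk.py w28 300 60 480 260; python3 - <<'E'
from h import *
s=grab('top','t28.png');cv2.imwrite('pics/t28z.png',cv2.resize(s['bgr'][170:275,100:300],None,fx=4,fy=4,interpolation=cv2.INTER_CUBIC))
E
```

```text
[ 0.47   -0.2526  0.2507]
```

View pics/w28z.png

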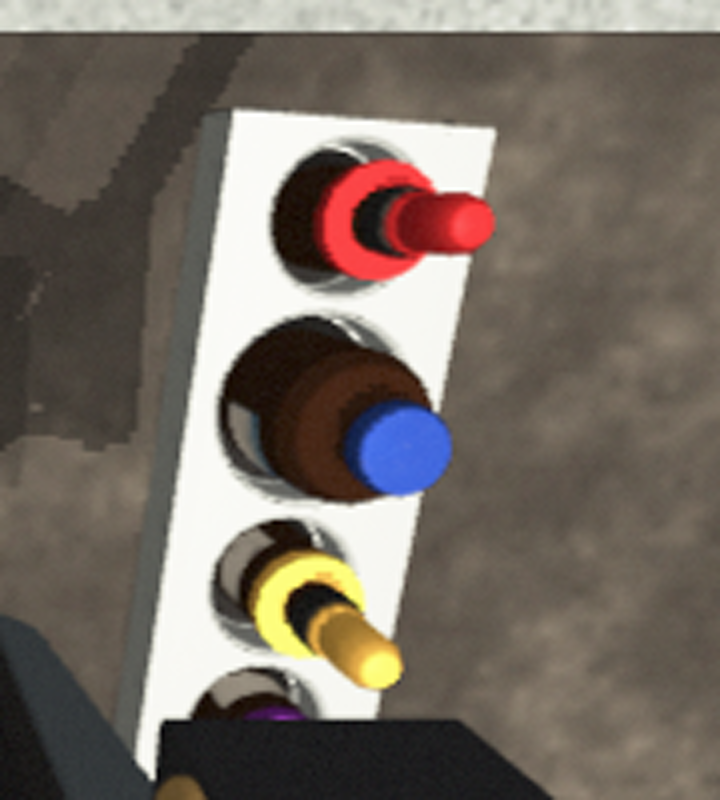

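View pics/t28z.png

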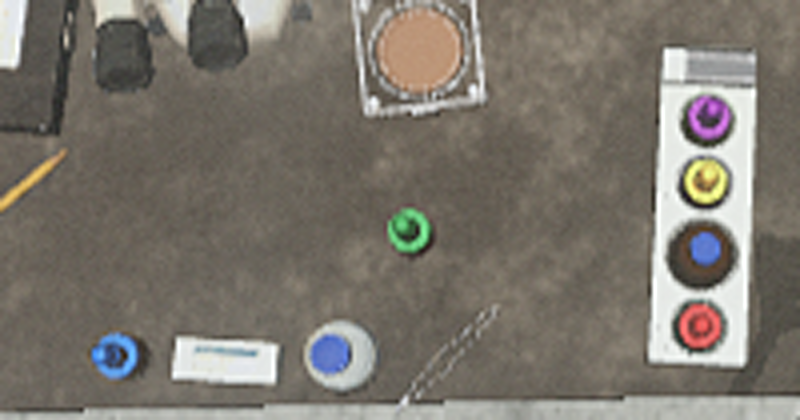

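The views show all four in order and centred in their wells. Blue (115,355), green (408,231) and clear (330,355) look unmoved. One numeric check before handing in.

```bash
python3 - <<'E'
from h import *
import pickle
f=pickle.load(open('w28.pkl','rb'));t=grab('top');s=grab('scene')
W=dict(violet=(.5698,-.1056),yellow=(.5201,-.1018),amber=(.4627,-.0977),red=(.406,-.0936))
for n,u,z in (('red',(417.1,115.1),.102),('yellow',(394.6,225.9),.102),('amber',(399.1,171.4),.094)):
    p=plane(f,*u,z);print(n,p.round(4),'off mm',((p[:2]-W[n])*1000).round(1))
T=dict(violet=(709,118),yellow=(705,182),amber=(703,254),red=(699,326))
for n,(u,v) in T.items():
    p=plane(t,100+(u+.5)/4-.5,170+(v+.5)/4-.5,.05);print('top',n,p.round(4),'off mm',((p[:2]-W[n])*1000).round(1))
from blob import *
for c in('blue','green'): print(c,blob(t,c,(200,275),(100,230)))
s0=cv2.imread('pics/top0.png')
print('blue/clear/green patch diff',[float(np.abs(s0[y-12:y+12,x-12:x+12].astype(int)-t['bgr'][y-12:y+12,x-12:x+12]).mean().round(1)) for x,y in((129,258),(185,258),(202,228))])
# scene tips heights: vertical above well, z from scene ray nearest
for n,(u,v) in dict(violet=(349,158),yellow=(286,177),red=(133,230),amber=(212,212)).items():
    o,d=ray(s,190+u/5-.4,160+v/5-.4);w=np.array([*W[n],0]);p,r=tri([(o,d),(w,np.array([0,0,1.]))]);print('scene tip z',n,p.round(3),round(r[0],4))
E
```

```text
red [ 0.4052 -0.0929  0.102 ] off mm [-0.8  0.7]
yellow [ 0.5193 -0.101   0.102 ] off mm [-0.8  0.8]
amber [ 0.4621 -0.0997  0.094 ] off mm [-0.6 -2. ]
top violet [ 0.5695 -0.1049  0.05  ] off mm [-0.3  0.7]
top yellow [ 0.5187 -0.1002  0.05  ] off mm [-1.4  1.6]
top amber [ 0.4621 -0.097   0.05  ] off mm [-0.6  0.7]
top red [ 0.4064 -0.0923  0.05  ] off mm [0.4 1.3]
blue [(73.0, (123, 254, 11, 10)), (48.5, (178, 254, 9, 9))]
green [(6.5, (198, 224, 4, 4))]
blue/clear/green patch diff [3.0, 2.6, 3.1]
scene tip z violet [ 0.569 -0.105  0.102] 0.0016
scene tip z yellow [ 0.519 -0.101  0.104] 0.0017
scene tip z red [ 0.404 -0.093  0.102] 0.002
scene tip z amber [ 0.462 -0.097  0.096] 0.0014
```

All offsets are 2 mm or less, and the tops sit about 6 mm higher than on the bench, so the bottles are seated on the well floors. I hand in.

```bash
python3 -c "
from bench import env
s=env.get_state();print(s['time_s'],s['contact_force'].round(1));print(env.job_done())"
```

```text
41.875 [ 0.9 -1.   0.9]
the job is handed in; nothing more can be done
None
```

I set the four Gram bottles in the caddy in order from the slide rest: violet, yellow, amber in the wide well, then red. I handed the job in at about 42 s, with the gripper open and clear of everything. For the violet bottle I leaned the hand back 6° so the forearm would clear the heat lamp.

My last checks all passed:
- **Position:** each bottle is within about 2 mm of its well centre, by wrist and top views. The wrist camera could not see violet, so that one rests on the top view.
- **Height:** the tops stand at 102–104 mm for the droppers and 96 mm for amber. That is 5–8 mm above their bench heights, so they are seated on the well floors.
- **Other bottles:** the blue, green and clear bottles look the same as in the first top image.
- **Disagreement:** the scene and wrist calibrations differed by 1.5–6 mm. I relied on the wrist views, which agreed with each other to within about 1 mm.

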